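# Set the metering gate of a topcoat spreader with a gap gauge

### The arm

A 6-joint arm with a two-finger parallel gripper is mounted at the origin on the work surface. World frame = base frame: x ahead of the robot, y to its left, z up, the work surface at z = 0. Lengths are in m, angles in rad, forces in N, time in s.
With the tool pointing down it reaches from about 0.3 to 0.875 m from the base axis. Payload 6.4 kg.
Tool frame: the origin (TCP) lies on the centre line of the jaws, within the pads' length; the fingertips stand 25 mm ahead of it and the grasp point (between the pads) lies 6 mm ahead of it; y points along the fingers, z is the direction in which the jaws open and shut, and the axes are right-handed (so a half turn about y gives the same grasp; the last joint's range is limited). The gripper opens to 88 mm and grips with 3 to 60 N. Pads are 18 mm wide; open, the fingers measure 123 mm over their backs; the gripper's body (75 mm by 187 mm) begins 45 mm behind the grasp point.
Start: joints at [1.011, 0.181, 1.607, -0, 1.354, -0.206], TCP at [0.199, 0.539, 0.229] pointing down, gripper open.
Joint ranges: [-2.99, 2.99], [-0.89, 2.07], [0.3, 2.58], [-1.14, 4.28], [0, 2.63], [-3.12, 3.12]. Speed limits (rad/s): [2.57, 2.57, 3.01, 3.14, 3.14, 3.14].

### API

Orientations are given as [roll, pitch, yaw] about the fixed x, y, z axes, in that order (R = Rz(yaw) Ry(pitch) Rx(roll)).
In Python, from plant import * gives the robot as it stands. The module is installed in compiled form; this text tells all that it offers.
- The arm moves only by the shell command python3 -m inch 'ROWS' [FORCE]. ROWS is JSON, a list of rows, each an object with "fingers": the gripper command: -1 is shut, 1 is fully open, values between are in proportion; "delta_pos": the shift along the world's x, y, z in mm, a list of three; "rotation": the turn, a rotation vector about the world's x, y, z in rad, a list of three. In form: [{"fingers": fingers, "delta_pos": [tx, ty, tz], "rotation": [rx, ry, rz]}, ...]. A call has 1 to 20 rows; each row is the pose to reach, as a shift and turn from the pose commanded when the call began; what a row does not reach only later rows make up. A row lasts 1/12 s, in which the tool goes at most 41.7 mm and 7.16 degrees, less where a joint would pass 70% of its speed; a pose out of reach is approached as far as the arm can. A call with a gripper value outside its range is refused whole. The fingers move at their own pace and stop on an object; FORCE is the grip in N (left out, the last holds). Time passes only in rows, so rows that repeat a pose let the fingers close. It gives the time, the measured TCP pose, the force and the opening at its end, in the units of the state.
- observe(): the state, without advancing time (a new reading comes with each control period).
- snapshot(name): name is "scene" or "top" or "wrist"; returns a dict with "image" (400x640x3 uint8, red, green, blue), "z_map" (400x640 float32, m along the optical axis (not along the pixel's ray), 0 where there is no reading), "vertical_fov" (degrees; the focal length in pixels is half the picture's height over the tangent of half this angle, whatever the lens; pixels are square), "cx", "cy" (the principal point, pixels), "R" (3x3) and "t" (3): a world point X has camera coordinates R X + t. Camera axes: x right, y down, z forward; pixel columns grow to the right and rows downward; lengths in m; the calibration is good to about 2 mm. A picture is of the moment at which its call begins.
- close_job(): hands the job in, once; it reports no verdict.
Trained networks look in a picture, given as the dict that the camera call returned (one of the last four; its "shot" number tells which), for a name from the list of things; names that differ only in an ending like _2 or _b are one class to them, and where a whole thing is asked for, a point or a joint stands for the part that bears it (a point fixed in the world has none). Each returns a list of dicts, best first, with "score" (0 to 1); they miss things now and then, are a little off and sometimes report something else, mostly with a low value. They report only what shows in the picture. A call takes as long as a camera call. They do not tell look-alikes from the thing itself.
- outline_of(picture, target): "mask" (400x640 bool, what is visible of it) and "point" ([column, row] in pixels, amid what is visible of it).
The state is a dict: "clock": time; "q": joint angles; "dq": joint speeds; "joint_torque": joint torques, N m; "ee_pos": TCP position; "ee_rot": TCP orientation; "contact_force": force on the tool from outside, world axes, zero at the start; "moment": the same for the moment, N m; "gripper_width": opening from 0.0 (shut) to 1.0 (fully open).
Only numpy, scipy, OpenCV 4.12 (cv2) and the standard library are available. Lean on these libraries where they do the work, as an engineer would, in place of code of your own. Each camera call takes 0.05 s, during which the arm holds its last target.

### The job

Set the metering gate of the topcoat spreader to the thickness of the gap gauge: take the gauge out of its case, slide its blade flat along the belt and squarely under the middle part of the gate until the shoulder of its wooden handle meets the gate, then push the gate down until it rests on the blade. Leave the gauge lying there, so that the thumbscrews can be tightened, and do not disturb the other things on the bench.

Things in the scene. Friction and masses are not known exactly. Their poses are not given: they have to be found in the camera images.
- gauge_middle (a point): Gap gauge, 200 x 40 mm, 135 g, flat underside: wooden handle 130 mm long, 20 mm thick; aluminium blade 70 mm long, 8 mm thick, level with the handle below, so the handle's end makes a 12 mm upright step (shoulder) above it. Point: centre of mass, 10 mm above the underside, 90 mm from the blade tip. x to the blade tip, z up. In the case it can be gripped only here, by its long sides.
- gauge_handle (a point): Point on the gauge's centre line, 10 mm above its underside, 90 mm behind the shoulder, 40 mm from the handle's end; same axes. Grip here to slide the blade home: at gauge_middle (20 mm behind the shoulder) the gripper would meet the gate first, so the gauge must be set down, for example on the belt, and taken again.
- gauge_shoulder (a point): Point on the gauge's centre line, on its underside, directly below the shoulder, 70 mm from the blade tip; same axes.
- gauge_case: Grey moulded tray, fixed, 250 mm (x) by 130 mm (y), 28 mm high; origin mid-underside. A pocket 207 x 46 mm holds the gauge on a floor 6 mm above the bench, its top 2 mm below the tray's. Two finger cut-outs, x from -20 to +40 mm, open to the tray's outer sides, floor also 6 mm above the bench, bare the gauge's sides.
- gate_line (a point): Topcoat spreader, fixed: still black rubber belt 226 mm wide, top 75 mm above the bench, under a steel hopper 260 mm wide. Point: on the belt, mid-width, in the plane of the gate's outer face. x level, inwards under the gate; z up. In front of the gate the bare belt reaches 184 mm out, nothing above belt level beside it. Inside, the way is free for over 100 mm.
- gate (a joint): Metering gate: an upright steel plate 224 mm wide, 4 mm thick and 105 mm high that slides straight up and down. The value is the height of its lower edge above the belt, in m: 0 closed, 0.03 fully open, 0.011 to 0.015 at the start. It stays where it is left; it takes about 4 N to push it down and 11 N to lift it.
- gate_lip (a point): Middle of the top of the gate's folded lip, a level strip 130 mm wide reaching 24 mm out from the gate's face at its upper edge. This point is 11 mm out from the face, 105 mm above the gate's lower edge. Push down here. Nothing stands above it; the hopper's rim behind is 197 mm above the bench.
- dibber: Bystander: wooden dibber with a cross handle, 160 mm long, lying on the bench between case and spreader.
- potted_seedling: Bystander: terracotta pot 96 mm across and 85 mm high with a leafy seedling, 150 mm high in all.
- secateurs: Bystander: secateurs 150 mm long, lying.
- seed_jar: Bystander: seed jar with a white lid, 72 mm across and 95 mm high.
Things that resemble listed ones, but are neither listed nor needed, are in the scene too. There is more than one size of the part that bears gauge_middle; the job needs the larger.

How it is judged:
By the outcome, as a careful person would: the job done as asked, in the order asked, and still so for the second after the job is handed in, with the robot touching nothing.
It also fails if it takes over 58 s, if anything falls off the work surface, if the arm or the gripper's body presses on something with over 40 N, if the wrist force passes 120 N, or if a joint passes its speed limit or range.

## Working session

There is one attempt and no reset: what is moved stays moved. The work goes in short steps, Python scripts to look and compute and a shell command to move; the robot and the scene stay as the last step left them, time stands still between calls to the robot, and variables do not carry over. Pictures are saved under pics/ and viewed, and the job is handed in when it is done.

```bash
mkdir -p pics; ls; cat > h.py <<'E'
from plant import *
import numpy as np, cv2
def save(img,name,scale=1.0):
    im=cv2.cvtColor(img,cv2.COLOR_RGB2BGR)
    if scale!=1: im=cv2.resize(im,None,fx=scale,fy=scale,interpolation=cv2.INTER_CUBIC)
    cv2.imwrite('pics/'+name+'.png',im)
def foc(p): return 200/np.tan(np.radians(p['vertical_fov'])/2)
def world(p,u,v,z=None):
    f=foc(p); d=p['z_map'][np.asarray(v,int),np.asarray(u,int)] if z is None else z
    c=np.stack([(u-p['cx'])/f*d,(v-p['cy'])/f*d,d*np.ones_like(u,float)],-1)
    return (c-p['t'])@p['R']
def cloud(p):
    v,u=np.mgrid[0:400,0:640]
    return world(p,u.ravel().astype(float),v.ravel()).reshape(400,640,3)
def onplane(p,u,v,zw):
    f=foc(p); r=np.array([(u-p['cx'])/f,(v-p['cy'])/f,1.])@p['R']; o=-p['t']@p['R']
    return o+r*(zw-o[2])/r[2]
def pix(p,X):
    c=p['R']@np.asarray(X)+p['t']; f=foc(p); return c[:2]/c[2]*f+np.array([p['cx'],p['cy']])
E
python3 - <<'E'
from h import *
import pickle
o=observe(); print({k:np.round(v,3) for k,v in o.items()})
for n in ('scene','top','wrist'):
    p=snapshot(n); save(p['image'],n+'0'); pickle.dump(p,open(n+'0.pkl','wb'))
    print(n,p['vertical_fov'],np.round(-p['t']@p['R'],3))
    if n!='wrist':
        for t in ('gauge_middle','gauge_case','gate','dibber','gate_lip','potted_seedling','secateurs','seed_jar'):
            print(t,[(round(float(r['score']),2),np.round(r['point']).tolist(),int(r['mask'].sum())) for r in outline_of(p,t)])
print(observe()['clock'])
E
```

```text
pics
{'clock': np.float64(0.0), 'q': array([ 1.011,  0.182,  1.608,  0.   ,  1.354, -0.206]), 'dq': array([-0.   , -0.   , -0.001,  0.003,  0.002,  0.   ]), 'joint_torque': array([ 1.0000e-03, -4.3388e+01, -3.4185e+01,  7.0000e-02,  3.9000e-02,
       -0.0000e+00]), 'ee_pos': array([0.199, 0.539, 0.228]), 'ee_rot': array([-1.572,  0.   , -0.354]), 'contact_force': array([-0.365,  0.65 ,  0.112]), 'moment': array([ 0.022, -0.044,  0.002]), 'gripper_width': np.float64(1.005)}
scene 47.05701621920736 [0.848 0.569 0.872]
gauge_middle [(0.81, [407.0, 318.0], 2025), (0.78, [467.0, 259.0], 875), (0.62, [241.0, 252.0], 1241)]
gauge_case [(0.67, [399.0, 331.0], 6604)]
gate [(0.89, [236.0, 101.0], 2869)]
dibber [(0.97, [298.0, 238.0], 931)]
gate_lip [(0.95, [237.0, 102.0], 2944), (0.44, [240.0, 252.0], 1215)]
potted_seedling [(0.6, [210.0, 272.0], 3101)]
secateurs []
seed_jar [(0.89, [241.0, 250.0], 1262), (0.63, [407.0, 322.0], 2071)]
top 55.49535791993883 [0.471 0.074 0.954]
gauge_middle [(0.76, [225.0, 313.0], 651), (0.63, [207.0, 226.0], 1357)]
gauge_case [(0.93, [215.0, 228.0], 4381), (0.34, [209.0, 226.0], 1373)]
gate [(0.57, [484.0, 203.0], 2408)]
dibber [(0.84, [327.0, 190.0], 727)]
gate_lip [(0.8, [484.0, 209.0], 2368)]
potted_seedling [(0.85, [307.0, 94.0], 1796)]
secateurs [(0.59, [263.0, 122.0], 804)]
seed_jar [(0.84, [327.0, 135.0], 836)]
wrist 62.86260190956189 [0.128 0.566 0.384]
0.95
```

View pics/scene0.png

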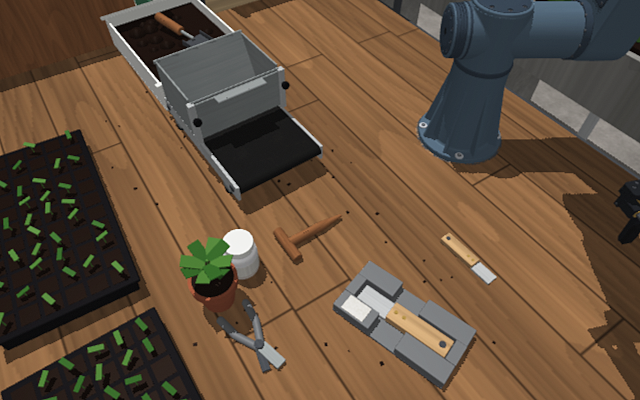

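View pics/top0.png

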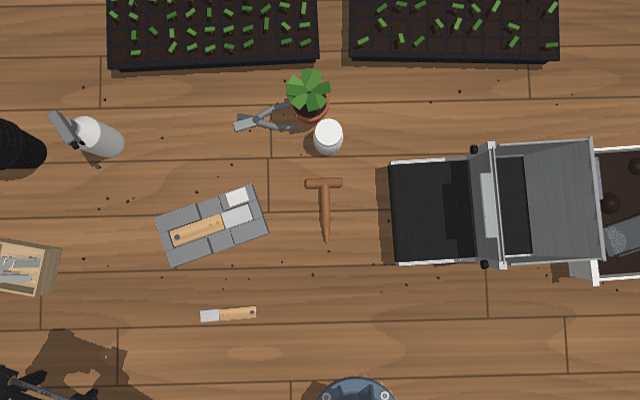

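View pics/wrist0.png

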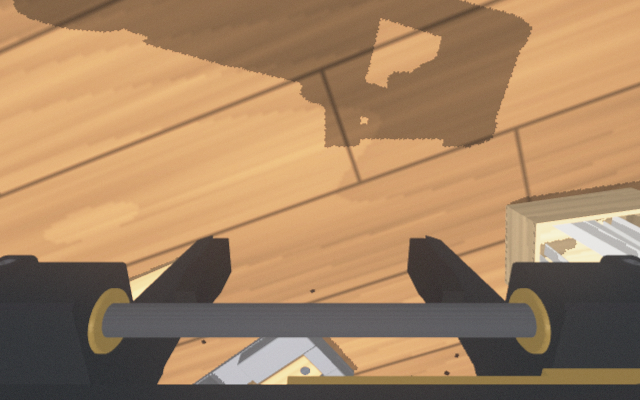

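The top view has two gauge candidates: the one in the grey case (top 207,226; scene 407,318) and a smaller one loose on the bench (top 228,314; scene 467,259). A white slab in the case (top 237,196; scene 357,307) could be taken for part of a gauge. The one in the case is the larger, so I choose that one and check it by crop and measurements.

```bash
python3 - <<'E'
from h import *
import pickle
p=pickle.load(open('top0.pkl','rb')); s=pickle.load(open('scene0.pkl','rb'))
save(p['image'][170:340,140:290],'crop_case',4.0/1.2)
save(p['image'][120:290,370:620],'crop_spr',3.2)
save(s['image'][240:400,320:500],'crop_case_s',3.5)
save(s['image'][20:210,140:340],'crop_spr_s',3)
C=cloud(p)
for n,(u,v) in dict(wood=(200,231),blade=(237,215),white=(237,196),tray=(185,252),small=(235,313),belt=(420,210),lip=(488,205),rimR=(600,200),inside=(515,205),jar=(328,133),dib=(325,215)).items():
    print(n,np.round(C[v,u],4))
S=cloud(s)
for n,(u,v) in dict(wood=(420,330),blade=(378,300),white=(357,307),small=(460,250),belt=(260,155),lip=(240,92),gateface=(240,110)).items():
    print('s',n,np.round(S[v,u],4))
E
```

```text
wood [0.4732 0.3654 0.0276]
blade [0.5106 0.2786 0.0127]
white [0.556  0.2742 0.0309]
tray [0.4237 0.4005 0.0307]
small [0.2728 0.2852 0.0149]
belt [ 0.5094 -0.1586  0.075 ]
lip [ 0.5109 -0.2646  0.1934]
rimR [ 0.5231 -0.5852  0.067 ]
inside [ 0.5157 -0.3799  0.0754]
jar [0.6893 0.0507 0.0985]
dib [0.505  0.0612 0.0216]
s wood [0.4775 0.3796 0.0276]
s blade [0.501  0.2816 0.0146]
s white [0.5512 0.2757 0.0288]
s small [0.275  0.2849 0.0153]
s belt [ 0.529  -0.1542  0.0773]
s lip [ 0.5164 -0.2523  0.1956]
s gateface [ 0.5139 -0.2761  0.1237]
```

View pics/crop_case.png

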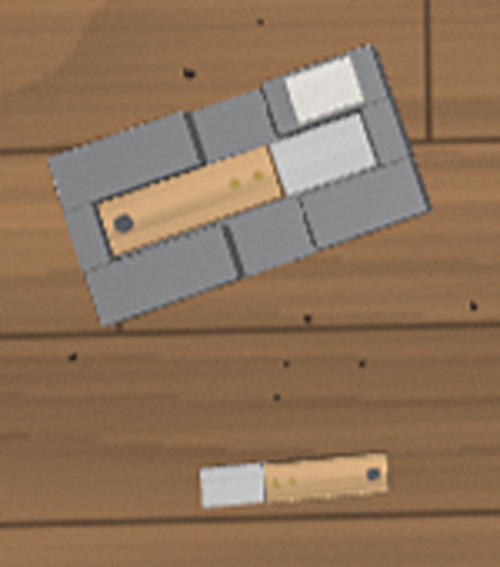

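View pics/crop_spr.png

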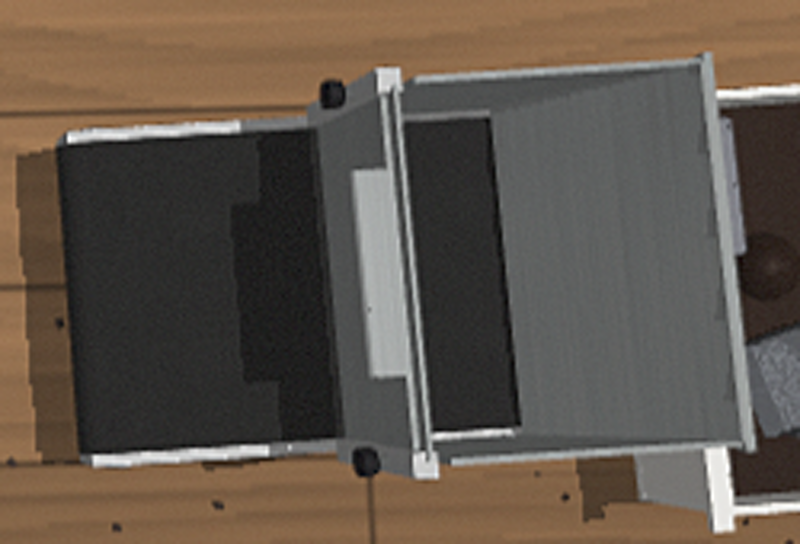

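View pics/crop_spr_s.png

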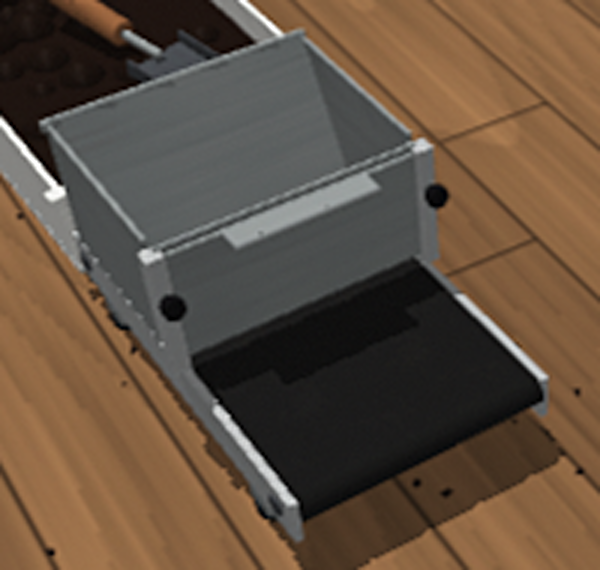

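View pics/crop_case_s.png

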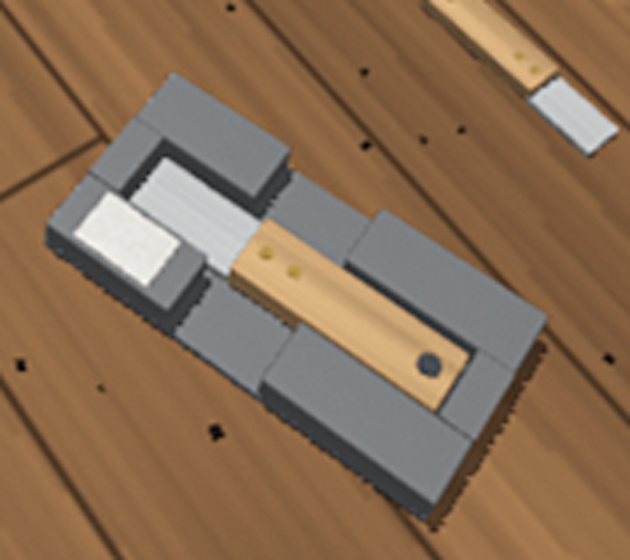

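```bash
cat > m1.py <<'E'
from h import *
import pickle
p=pickle.load(open('top0.pkl','rb')); s=pickle.load(open('scene0.pkl','rb'))
def rect(P):
    (c,wh,a)=cv2.minAreaRect((P*1000).astype(np.float32)); b=cv2.boxPoints((c,wh,a))
    e=[b[1]-b[0],b[2]-b[1]]; e=max(e,key=np.linalg.norm); return np.round(c,1),np.round(wh,1),round(np.degrees(np.arctan2(e[1],e[0]))%180,2)
def big(m):
    n,l,st,_=cv2.connectedComponentsWithStats(m.astype(np.uint8)); return l==1+np.argmax(st[1:,4])
for nm,q,box in (('top',p,(150,180,275,275)),('scene',s,(330,255,480,390))):
    C=cloud(q); h=cv2.cvtColor(q['image'],cv2.COLOR_RGB2HSV).astype(int)
    M=np.zeros((400,640),bool); M[box[1]:box[3],box[0]:box[2]]=1
    # wood of gauge by height+saturation
    m=big(M&(h[...,1]>70)&(C[...,2]>.02)&(C[...,2]<.034))
    v,u=np.nonzero(m); P=np.array([onplane(q,a,b,.026)[:2] for a,b in zip(u,v)])
    print(nm,'handle',rect(P),m.sum())
    m=big(M&(C[...,2]>.004)&(C[...,2]<.04)); v,u=np.nonzero(m)
    print(nm,'case',rect(C[m][:,:2]),m.sum(), 'tops', np.round(np.percentile(C[m][:,2],[50,95]),4))
    # belt
    Mb=(C[...,1]<-.03)&(C[...,1]>-.27)&(C[...,0]>.35)&(C[...,0]<.68)
    m=big(Mb&(abs(C[...,2]-.0755)<.004)&(h[...,2]<70)); print(nm,'belt',rect(C[m][:,:2]),m.sum(),np.median(C[m][:,2]))
    # lip
    m=Mb.copy(); m=(C[...,1]<-.2)&(C[...,1]>-.32)&(C[...,0]>.4)&(C[...,0]<.63)&(abs(C[...,2]-.193)<.006)
    m=cv2.morphologyEx(m.astype(np.uint8),cv2.MORPH_OPEN,np.ones((3,3)))>0
    m=big(m); print(nm,'lip',rect(C[m][:,:2]),m.sum(),np.median(C[m][:,2]))
    # gate face
    m=(C[...,1]<-.2)&(C[...,1]>-.32)&(C[...,0]>.44)&(C[...,0]<.6)&(C[...,2]>.1)&(C[...,2]<.18)
    if m.sum()>50:
        Q=C[m]; A=np.c_[Q[:,0]-.515,Q[:,2]-.14,np.ones(len(Q))]
        for _ in range(4):
            k=np.linalg.lstsq(A,Q[:,1],rcond=None)[0]; r=abs(Q[:,1]-A@k); g=r<np.median(r)*3; A,Q=A[g],Q[g]
        print(nm,'face y at x=.515',np.round(k,4),'angle',np.degrees(np.arctan(k[0])),m.sum(),len(Q))
E
python3 m1.py
```

```text
top handle (array([477.4, 373.9]), array([ 39.7, 130.4]), np.float32(108.26)) 856
top case (array([484.8, 344.1]), array([134.7, 264.9]), np.float32(108.21)) 5560 tops [0.0276 0.0313]
top belt (array([ 508. , -183.7]), array([225.9, 181.5]), np.float32(2.35)) 7115 0.07645798379540916
top lip (array([ 527.2, -268.6]), array([202.9,  36.8]), np.float32(1.87)) 1391 0.194191946924896
top face y at x=.515 [ 0.0399  0.0015 -0.2759] angle 2.285574226929593 563 520
scene handle (array([477.9, 375.8]), array([ 42.9, 128.3]), np.float32(108.73)) 1323
scene case (array([483.1, 335.3]), array([147.6, 261.8]), np.float32(109.56)) 8433 tops [0.0274 0.031 ]
scene belt (array([ 508.6, -181.2]), array([228.2, 182.8]), np.float32(1.63)) 4595 0.07606760830456133
scene lip (array([ 515.2, -268.7]), array([228.6,  38.7]), np.float32(1.53)) 845 0.1934581813842961
scene face y at x=.515 [ 0.0416  0.0028 -0.2765] angle 2.383031340162211 1368 1291
```

The close crop confirms it. The case holds the 130 mm × 40 mm-handled gauge, blade toward −y, and the one on the bench is clearly smaller (about 75 mm handle). Moving to hover over gauge_middle, at about (491.6, 331.5), gauge heading −71.7°.

```bash
python3 -m inch '[{"fingers":1,"delta_pos":[30,-21,-8],"rotation":[0,0,-0.1]},{"fingers":1,"delta_pos":[60,-42,-16],"rotation":[0,0,-0.2]},{"fingers":1,"delta_pos":[90,-63,-24],"rotation":[0,0,-0.3]},{"fingers":1,"delta_pos":[120,-85,-32],"rotation":[0,0,-0.4]},{"fingers":1,"delta_pos":[150,-106,-40],"rotation":[0,0,-0.5]},{"fingers":1,"delta_pos":[180,-127,-48],"rotation":[0,0,-0.6]},{"fingers":1,"delta_pos":[210,-148,-56],"rotation":[0,0,-0.7]},{"fingers":1,"delta_pos":[240,-170,-64],"rotation":[0,0,-0.8]},{"fingers":1,"delta_pos":[270,-191,-70],"rotation":[0,0,-0.897]},{"fingers":1,"delta_pos":[292.6,-207.5,-78],"rotation":[0,0,-0.897]},{"fingers":1,"delta_pos":[292.6,-207.5,-78],"rotation":[0,0,-0.897]},{"fingers":1,"delta_pos":[292.6,-207.5,-78],"rotation":[0,0,-0.897]}]' 20
python3 - <<'E'
from h import *
import pickle
p=snapshot('wrist'); save(p['image'],'wrist1'); pickle.dump(p,open('wrist1.pkl','wb'))
o=observe(); print(o['clock'],o['ee_pos'],o['ee_rot'],o['q'])
E
```

```text
clock: 1.95
ee_pos: [0.4924, 0.3307, 0.1501]
ee_rot: [-1.572, 0.0, -1.254]
contact_force: [-1.0, 0.2, 0.6]
gripper_width: 1.0
2.0 [0.49161239 0.33171071 0.15054403] [-1.57178498e+00  3.81556840e-04 -1.25174730e+00] [3.93358011e-01 2.99907168e-01 1.62836186e+00 4.84358993e-04
 1.21428126e+00 7.41395339e-02]
```

View pics/wrist1.png

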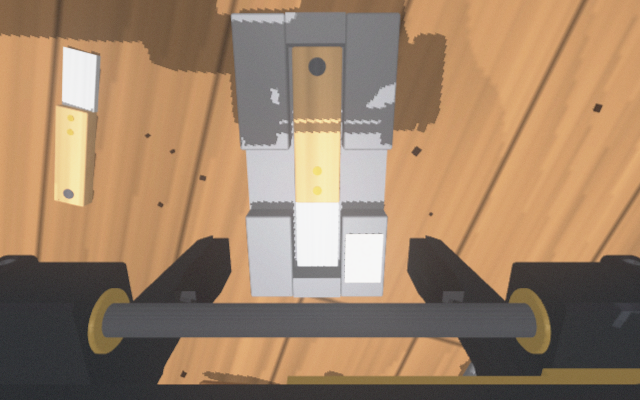

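The wrist picture shows the gauge in its case, handle top at (317,47) and blade tip at (317,265), centred between the fingers. I'll measure from it.

```bash
python3 - <<'E'
from h import *
import pickle
exec(open('m1.py').read().split('for nm,q')[0])
p=pickle.load(open('wrist1.pkl','rb'))
# gauge edges: handle corners by sub-window: strong edges per row
C=cloud(p)
h=cv2.cvtColor(p['image'],cv2.COLOR_RGB2HSV).astype(int)
M=np.zeros((400,640),bool); M[40:210,285:348]=1
m=big(M&(h[...,1]>60)&(abs(C[...,2]-.027)<.006))
v,u=np.nonzero(m); P=np.array([onplane(p,a,b,.026)[:2] for a,b in zip(u,v)])
print(rect(P),m.sum())
# centre line fit
L=[]
for r in range(55,195,5):
    c=u[v==r]; 
    if len(c)>20: L.append(onplane(p,(c.min()+c.max())/2,r,.026)[:2])
L=np.array(L); k=np.polyfit(L[:,1],L[:,0],1); print('dir',np.degrees(np.arctan2(-1,-k[0])), 'x at y=.3315',np.polyval(k,.3315))
# shoulder edge: last wood row
r=v.max(); print('shoulder row',r, onplane(p,317,r+.5,.026))
E
```

```text
(array([475.4, 376.5]), array([ 39.6, 127.1]), np.float32(108.21)) 7024
dir -71.72752631393823 x at y=.3315 0.49029988473207936
shoulder row 201 [0.49548983 0.31573761 0.026     ]
```

```bash
python3 -m inch '[{"fingers":1,"delta_pos":[-1,1.5,-40],"rotation":[0,0,0]},{"fingers":1,"delta_pos":[-1,1.5,-75],"rotation":[0,0,0]},{"fingers":1,"delta_pos":[-1,1.5,-100],"rotation":[0,0,0]},{"fingers":1,"delta_pos":[-1,1.5,-112],"rotation":[0,0,0]},{"fingers":1,"delta_pos":[-1,1.5,-117],"rotation":[0,0,0]},{"fingers":1,"delta_pos":[-1,1.5,-117],"rotation":[0,0,0]},{"fingers":1,"delta_pos":[-1,1.5,-117],"rotation":[0,0,0]}]' 20
python3 - <<'E'
from h import *
o=observe(); print(o['clock'],o['ee_pos'],o['ee_rot'],o['contact_force'])
E
```

```text
clock: 2.58
ee_pos: [0.4916, 0.3344, 0.0355]
ee_rot: [-1.568, 0.0, -1.25]
contact_force: [0.8, 0.7, -0.5]
gripper_width: 0.994
2.5833 [0.49155053 0.33442956 0.03545089] [-1.56844797e+00  2.45274202e-04 -1.24980440e+00] [ 0.77540467  0.73689237 -0.49327784]
```

```bash
python3 -m inch '[{"fingers":0.2,"delta_pos":[0,0,-1],"rotation":[0,0,0]},{"fingers":-1,"delta_pos":[0,0,-1],"rotation":[0,0,0]},{"fingers":-1,"delta_pos":[0,0,-1],"rotation":[0,0,0]},{"fingers":-1,"delta_pos":[0,0,-1],"rotation":[0,0,0]},{"fingers":-1,"delta_pos":[0,0,-1],"rotation":[0,0,0]},{"fingers":-1,"delta_pos":[0,0,-1],"rotation":[0,0,0]},{"fingers":-1,"delta_pos":[0,0,-1],"rotation":[0,0,0]},{"fingers":-1,"delta_pos":[0,0,-1],"rotation":[0,0,0]},{"fingers":-1,"delta_pos":[0,0,-1],"rotation":[0,0,0]},{"fingers":-1,"delta_pos":[0,0,-1],"rotation":[0,0,0]}]' 20
python3 - <<'E'
from h import *
o=observe(); print(o['clock'],o['ee_pos'],o['ee_rot'],o['contact_force'],o['gripper_width'])
E
```

```text
clock: 3.42
ee_pos: [0.4908, 0.3334, 0.0328]
ee_rot: [-1.571, -0.0, -1.251]
contact_force: [-0.4, 0.0, 1.0]
gripper_width: 0.263
3.4167 [0.49077936 0.33338465 0.03277393] [-1.57089893e+00 -1.75005330e-05 -1.25080748e+00] [-0.36312364  0.01667713  0.95731893] 0.26329217392270504
```

```bash
python3 -m inch '[{"fingers":-1,"delta_pos":[0,0,0],"rotation":[0,0,0]},{"fingers":-1,"delta_pos":[0,0,0],"rotation":[0,0,0]},{"fingers":-1,"delta_pos":[0,0,0],"rotation":[0,0,0]}]' 20
python3 - <<'E'
from h import *
p=snapshot('wrist'); save(p['image'],'wrist2')
p=snapshot('scene'); save(p['image'][200:400,300:520],'scene2',3)
E
```

```text
clock: 3.67
ee_pos: [0.4908, 0.3334, 0.0328]
ee_rot: [-1.571, 0.0, -1.251]
contact_force: [-0.5, 0.3, 0.2]
gripper_width: 0.042
```

View pics/wrist2.png

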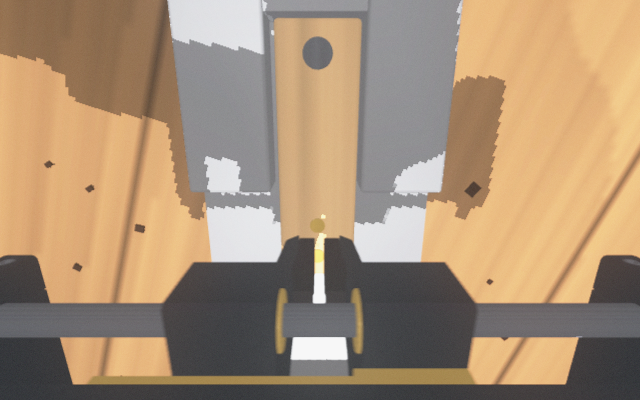

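View pics/scene2.png

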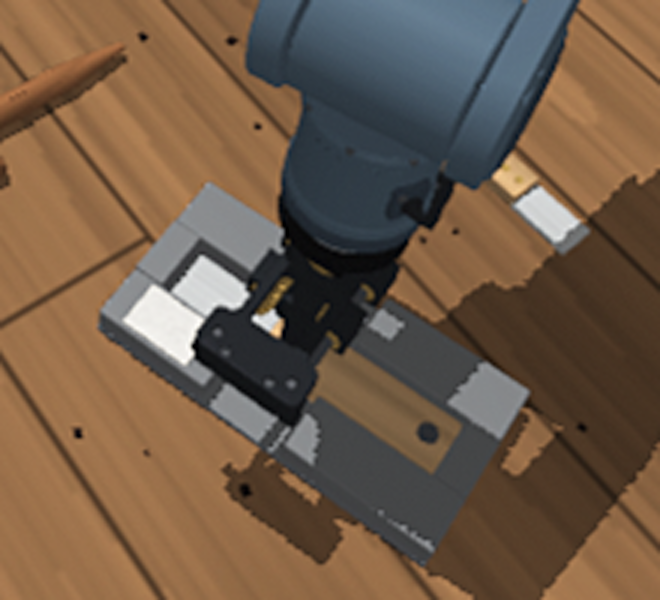

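The wrist picture shows the jaws shut over the gauge at (320,250) without gripping it. So the fingertips may be higher than assumed, and I'll check their height in depth.

```bash
python3 - <<'E'
from h import *
import pickle
p=snapshot('wrist'); C=cloud(p); pickle.dump(p,open('w3.pkl','wb'))
print(np.round(-p['t']@p['R'],3), 'handle z',np.round(C[100,317],4),'tray',np.round(C[120,400],4),'floor cut',C[230,240])
for (u,v) in [(300,245),(335,245),(300,260),(345,250),(290,240),(318,225),(318,300),(318,350),(200,280)]: print(u,v,np.round(C[v,u],4))
q=pickle.load(open('wrist1.pkl','rb')); D=cloud(q)
for (u,v) in [(220,240),(215,260),(420,245),(228,265)]: print('w1',u,v,np.round(D[v,u],4))
s=snapshot('scene'); S=cloud(s); pickle.dump(s,open('s3.pkl','wb'))
m=outline_of(s,'gauge_middle'); print([(r['score'],r['point']) for r in m]); o=observe(); print(o['clock'],o['contact_force'])
E
```

```text
[0.467 0.406 0.188] handle z [0.4666 0.4035 0.0261] tray [0.5073 0.4073 0.0273] floor cut [0.44620552 0.31719742 0.00583305]
300 245 [0.479  0.342  0.0537]
335 245 [0.4953 0.3442 0.0476]
300 260 [0.4801 0.3407 0.0648]
345 250 [0.4979 0.3483 0.0589]
290 240 [0.4744 0.3403 0.0483]
318 225 [0.4872 0.3429 0.026 ]
318 300 [0.5046 0.2904 0.0131]
318 350 [0.5165 0.2543 0.0129]
200 280 [0.4533 0.3578 0.1204]
w1 220 240 [0.4445 0.3257 0.1624]
w1 215 260 [0.4474 0.325  0.1792]
w1 420 245 [0.5337 0.3549 0.1674]
w1 228 265 [0.4512 0.3135 0.1618]
[(0.81, [420.1, 327.0]), (0.8, [478.0, 268.2])]
3.9167 [-0.39637745 -0.01370817 -0.47436873]
```

```bash
python3 - <<'E'
from h import *
import pickle
from scipy.spatial.transform import Rotation as R
for n,tcp in (('w3.pkl',(.4908,.3334,.0328)),('wrist1.pkl',(.4916,.3315,.1505)),('wrist0.pkl',(.199,.539,.2285))):
    p=pickle.load(open(n,'rb')); C=cloud(p); yaw=-1.251 if n!='wrist0.pkl' else -.354
    Rt=R.from_euler('xyz',[-1.5708,0,yaw]).as_matrix()
    T=(C-np.array(tcp))@Rt  # tool frame coords
    print(n,'cam in tool',np.round((-p['t']@p['R']-tcp)@Rt,4))
    m=(T[...,1]<.03)&(abs(T[...,2])<.08)&(T[...,0]>-.03)&(T[...,0]<.05)&(T[...,1]>-.05)&(np.arange(400)[:,None]<300)&(np.arange(400)[:,None]>230)
    for row in (236,238,240,244,250,258,264,270):
        c=np.nonzero(m[row])[0]
        print(row,len(c), [] if len(c)==0 else (c.min(),c.max(),np.round(T[row,c[len(c)//4]],3)))
E
python3 - <<'E'
import cv2
im=cv2.imread('pics/wrist2.png')[200:400,220:420]; cv2.imwrite('pics/w2c.png',cv2.resize(im,None,fx=3,fy=3,interpolation=cv2.INTER_CUBIC))
im=cv2.imread('pics/wrist1.png')[200:400,120:320]; cv2.imwrite('pics/w1c.png',cv2.resize(im,None,fx=3,fy=3,interpolation=cv2.INTER_CUBIC))
E
```

```text
w3.pkl cam in tool [-7.660e-02 -1.552e-01 -1.000e-04]
236 213 (np.int64(209), np.int64(422), array([ 0.006,  0.028, -0.034]))
238 214 (np.int64(209), np.int64(422), array([ 0.007,  0.028, -0.035]))
240 214 (np.int64(209), np.int64(422), array([ 0.008,  0.028, -0.035]))
244 210 (np.int64(210), np.int64(421), array([ 0.01 ,  0.027, -0.035]))
250 211 (np.int64(210), np.int64(421), array([ 0.015,  0.027, -0.035]))
258 210 (np.int64(211), np.int64(420), array([ 0.021,  0.028, -0.035]))
264 58 (np.int64(290), np.int64(347), array([-0.01 , -0.035, -0.006]))
270 56 (np.int64(291), np.int64(346), array([-0.01 , -0.04 , -0.005]))
wrist1.pkl cam in tool [-0.0755 -0.1549  0.0009]
236 12 (np.int64(207), np.int64(430), array([-0.011, -0.01 , -0.052]))
238 54 (np.int64(201), np.int64(436), array([-0.009, -0.009, -0.05 ]))
240 63 (np.int64(197), np.int64(440), array([-0.009, -0.011, -0.051]))
244 74 (np.int64(192), np.int64(445), array([-0.009, -0.016, -0.05 ]))
250 85 (np.int64(186), np.int64(451), array([-0.009, -0.022, -0.049]))
258 105 (np.int64(177), np.int64(460), array([-0.009, -0.03 , -0.048]))
264 120 (np.int64(171), np.int64(466), array([-0.009, -0.035, -0.048]))
270 132 (np.int64(165), np.int64(472), array([-0.009, -0.04 , -0.047]))
wrist0.pkl cam in tool [-0.0762 -0.1556  0.0011]
236 12 (np.int64(207), np.int64(430), array([-0.011, -0.011, -0.051]))
238 54 (np.int64(201), np.int64(436), array([-0.01 , -0.011, -0.049]))
240 64 (np.int64(197), np.int64(440), array([-0.009, -0.011, -0.05 ]))
244 73 (np.int64(192), np.int64(445), array([-0.01 , -0.018, -0.049]))
250 86 (np.int64(186), np.int64(451), array([-0.009, -0.022, -0.049]))
258 106 (np.int64(177), np.int64(460), array([-0.01 , -0.031, -0.048]))
264 120 (np.int64(171), np.int64(466), array([-0.009, -0.035, -0.047]))
270 132 (np.int64(165), np.int64(472), array([-0.01 , -0.04 , -0.047]))
```

View pics/w2c.png

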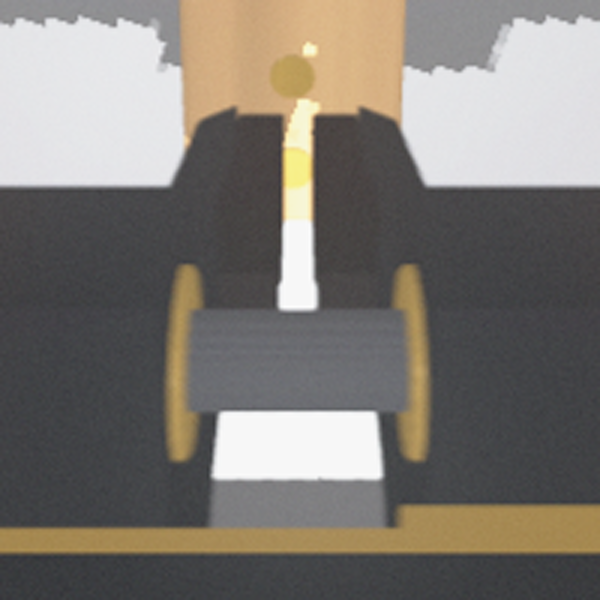

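View pics/w1c.png

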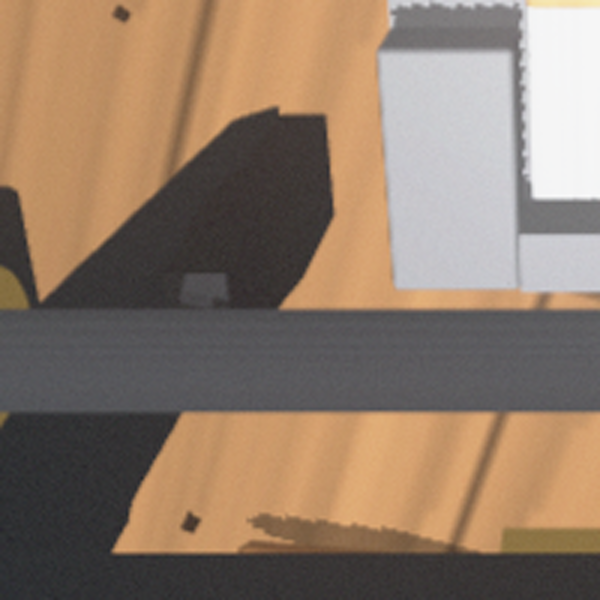

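Depth puts the visible fingertips about 10 mm behind the reported TCP rather than 25 mm ahead. I'll open, then cross-check with the scene camera before going lower.

```bash
python3 -m inch '[{"fingers":1,"delta_pos":[0,0,0],"rotation":[0,0,0]},{"fingers":1,"delta_pos":[0,0,0],"rotation":[0,0,0]},{"fingers":1,"delta_pos":[0,0,0],"rotation":[0,0,0]},{"fingers":1,"delta_pos":[0,0,0],"rotation":[0,0,0]},{"fingers":1,"delta_pos":[0,0,0],"rotation":[0,0,0]},{"fingers":1,"delta_pos":[0,0,0],"rotation":[0,0,0]},{"fingers":1,"delta_pos":[0,0,0],"rotation":[0,0,0]},{"fingers":1,"delta_pos":[0,0,0],"rotation":[0,0,0]}]' 20
python3 - <<'E'
from h import *
import pickle
from scipy.spatial.transform import Rotation as R
o=observe()
Rt=R.from_euler('xyz',o['ee_rot']).as_matrix()
s=snapshot('scene'); pickle.dump(s,open('s4.pkl','wb')); save(s['image'][180:400,280:530],'s4',3.2)
w=snapshot('wrist'); pickle.dump(w,open('w4.pkl','wb'))
for n,p in (('s',s),('w',w)):
    C=cloud(p); T=(C-o['ee_pos'])@Rt; h=p['image'].max(-1)
    m=(h<90)&(abs(T[...,2])<.07)&(abs(T[...,2])>.03)&(abs(T[...,0])<.03)&(C[...,2]>.036)
    t=T[m]; print(n,m.sum(),'max tool y',np.round(np.percentile(t[:,1],[50,90,97,99,100]),4))
    k=np.argsort(-t[:,1])[:5]; print(np.round(t[k],3)); v,u=np.nonzero(m); print(u[k],v[k])
E
```

```text
clock: 4.58
ee_pos: [0.4908, 0.3334, 0.0328]
ee_rot: [-1.571, -0.0, -1.251]
contact_force: [-0.7, -0.5, -0.1]
gripper_width: 0.582
s 2475 max tool y [-0.2372 -0.1    -0.0978 -0.0967 -0.0769]
[[-0.026 -0.077 -0.035]
 [-0.026 -0.08  -0.035]
 [-0.028 -0.081 -0.033]
 [-0.03  -0.082 -0.034]
 [-0.028 -0.085 -0.033]]
[428 428 429 430 429] [290 289 290 290 289]
w 24415 max tool y [-0.097  -0.0481 -0.0271 -0.0172 -0.0088]
[[-0.009 -0.009 -0.036]
 [-0.01  -0.009  0.035]
 [-0.01  -0.01  -0.033]
 [-0.011 -0.01  -0.036]
 [-0.01  -0.01   0.033]]
[245 390 251 245 386] [239 239 239 237 239]
```

View pics/s4.png

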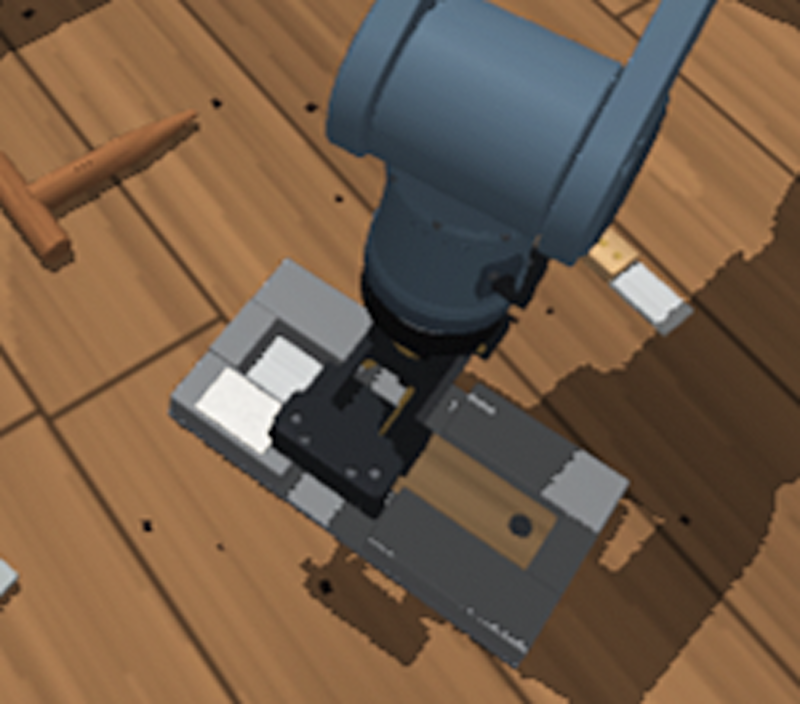

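Both cameras agree that the fingertips and gripper body sit about 35 mm further back than the reported TCP suggests: fingertip z ≈ ee_z + 10 mm. I'll work from that, opening fully and descending in small steps.

```bash
python3 -m inch '[{"fingers":1,"delta_pos":[0,0,0],"rotation":[0,0,0]},{"fingers":1,"delta_pos":[0,0,0],"rotation":[0,0,0]},{"fingers":1,"delta_pos":[0,0,0],"rotation":[0,0,0]},{"fingers":1,"delta_pos":[0,0,-5],"rotation":[0,0,0]},{"fingers":1,"delta_pos":[0,0,-10],"rotation":[0,0,0]},{"fingers":1,"delta_pos":[0,0,-15],"rotation":[0,0,0]},{"fingers":1,"delta_pos":[0,0,-20],"rotation":[0,0,0]},{"fingers":1,"delta_pos":[0,0,-24],"rotation":[0,0,0]},{"fingers":1,"delta_pos":[0,0,-26],"rotation":[0,0,0]},{"fingers":1,"delta_pos":[0,0,-28],"rotation":[0,0,0]},{"fingers":1,"delta_pos":[0,0,-28],"rotation":[0,0,0]}]' 20
python3 - <<'E'
from h import *
import pickle
w=snapshot('wrist'); pickle.dump(w,open('w5.pkl','wb')); save(w['image'],'w5')
o=observe(); print(o['clock'],o['ee_pos'],o['contact_force'],o['gripper_width'])
E
```

```text
clock: 5.6
ee_pos: [0.4906, 0.3333, 0.0043]
ee_rot: [-1.572, -0.0, -1.251]
contact_force: [0.5, 0.6, 0.0]
gripper_width: 0.998
5.65 [0.49072486 0.33336506 0.00462688] [-1.34043231  0.35721215  0.51330983] 0.9969286255636409
```

View pics/w5.png

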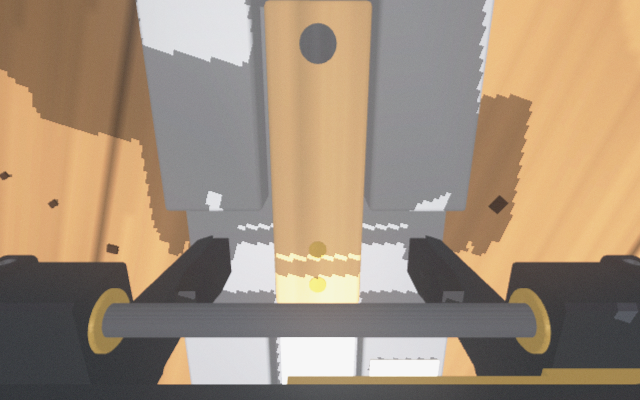

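```bash
python3 -m inch '[{"fingers":1,"delta_pos":[0,0,-2],"rotation":[0,0,0]},{"fingers":1,"delta_pos":[0,0,-4],"rotation":[0,0,0]},{"fingers":-1,"delta_pos":[0,0,-4],"rotation":[0,0,0]},{"fingers":-1,"delta_pos":[0,0,-4],"rotation":[0,0,0]},{"fingers":-1,"delta_pos":[0,0,-4],"rotation":[0,0,0]},{"fingers":-1,"delta_pos":[0,0,-4],"rotation":[0,0,0]},{"fingers":-1,"delta_pos":[0,0,-4],"rotation":[0,0,0]},{"fingers":-1,"delta_pos":[0,0,-4],"rotation":[0,0,0]},{"fingers":-1,"delta_pos":[0,0,-4],"rotation":[0,0,0]},{"fingers":-1,"delta_pos":[0,0,-4],"rotation":[0,0,0]},{"fingers":-1,"delta_pos":[0,0,-4],"rotation":[0,0,0]},{"fingers":-1,"delta_pos":[0,0,-4],"rotation":[0,0,0]}]' 25
python3 - <<'E'
from h import *
w=snapshot('wrist'); save(w['image'],'w6')
o=observe(); print(o['clock'],o['ee_pos'],o['contact_force'],o['gripper_width'])
E
```

```text
clock: 6.65
ee_pos: [0.4908, 0.3334, 0.0008]
ee_rot: [-1.571, -0.0, -1.251]
contact_force: [-0.7, -0.3, 0.1]
gripper_width: 0.45
6.7 [0.49078196 0.33338589 0.00085561] [ 0.23614937 -0.30955443  0.64094577] 0.4521097238540678
```

View pics/w6.png

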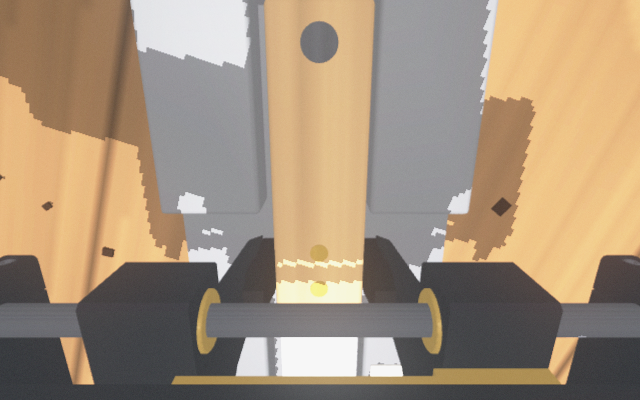

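Gripped at 39.8 mm. Lifting.

```bash
python3 -m inch '[{"fingers":-1,"delta_pos":[0,0,8],"rotation":[0,0,0]},{"fingers":-1,"delta_pos":[0,0,20],"rotation":[0,0,0]},{"fingers":-1,"delta_pos":[0,0,40],"rotation":[0,0,0]},{"fingers":-1,"delta_pos":[0,0,65],"rotation":[0,0,0]},{"fingers":-1,"delta_pos":[0,0,95],"rotation":[0,0,0]},{"fingers":-1,"delta_pos":[0,0,120],"rotation":[0,0,0]},{"fingers":-1,"delta_pos":[1,-20,135],"rotation":[0,0,0]},{"fingers":-1,"delta_pos":[2,-50,140],"rotation":[0,0,-0.04]},{"fingers":-1,"delta_pos":[3,-85,140],"rotation":[0,0,-0.08]},{"fingers":-1,"delta_pos":[4,-120,140],"rotation":[0,0,-0.12]},{"fingers":-1,"delta_pos":[5,-155,140],"rotation":[0,0,-0.16]},{"fingers":-1,"delta_pos":[6,-190,140],"rotation":[0,0,-0.2]},{"fingers":-1,"delta_pos":[8,-225,140],"rotation":[0,0,-0.24]},{"fingers":-1,"delta_pos":[10,-260,140],"rotation":[0,0,-0.279]},{"fingers":-1,"delta_pos":[12,-295,140],"rotation":[0,0,-0.279]},{"fingers":-1,"delta_pos":[14,-325,140],"rotation":[0,0,-0.279]},{"fingers":-1,"delta_pos":[15,-350,140],"rotation":[0,0,-0.279]},{"fingers":-1,"delta_pos":[16,-370,140],"rotation":[0,0,-0.279]},{"fingers":-1,"delta_pos":[17,-380,140],"rotation":[0,0,-0.279]},{"fingers":-1,"delta_pos":[17,-380,140],"rotation":[0,0,-0.279]}]'
python3 - <<'E'
from h import *
import pickle
for n in ('wrist','scene','top'):
    w=snapshot(n); save(w['image'],n+'7'); pickle.dump(w,open(n+'7.pkl','wb'))
o=observe(); print(o['clock'],o['ee_pos'],o['ee_rot'],o['contact_force'],o['gripper_width'])
E
```

```text
clock: 8.37
ee_pos: [0.5083, -0.0484, 0.1418]
ee_rot: [-1.569, -0.001, -1.532]
contact_force: [0.0, 0.4, -2.1]
gripper_width: 0.45
8.5167 [ 0.50771125 -0.0455948   0.14106254] [-1.57068952e+00  4.86782046e-04 -1.52937049e+00] [-0.09206247 -0.28418747 -1.23283125] 0.4479142041418503
```

View pics/wrist7.png

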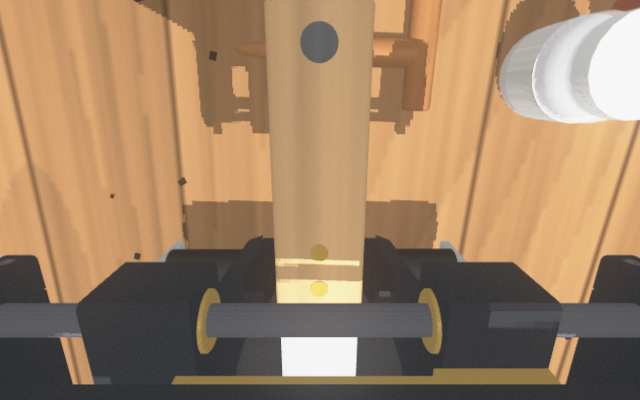

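View pics/scene7.png

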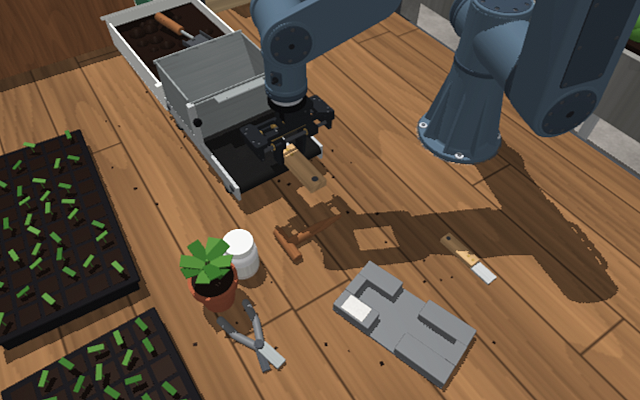

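View pics/top7.png

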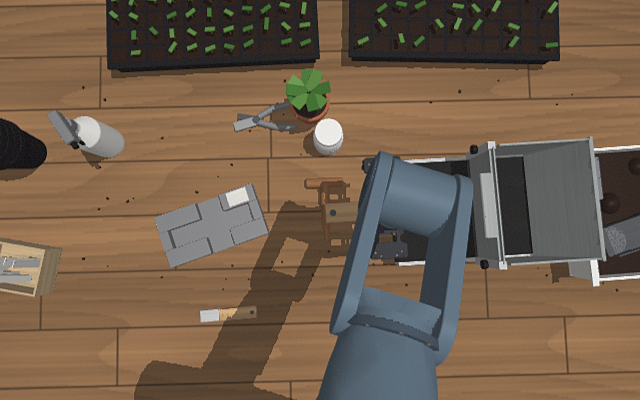

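The wrist picture shows the gauge held level and centred, with its rivets at (319,253) and (319,288). The scene picture shows the case empty and everything else in place. Next I refine the gate pose from the lip corners and belt edges.

```bash
python3 - <<'E'
from h import *
import pickle
exec(open('m1.py').read().split('for nm,q')[0])
for nm,box in (('top0',(474,160,500,250)),('scene0',(205,70,275,110))):
    q=pickle.load(open(nm+'.pkl','rb')); g=q['image'].mean(-1); C=cloud(q)
    M=np.zeros((400,640),bool); M[box[1]:box[3],box[0]:box[2]]=1
    lo=M&(abs(C[...,2]-.1935)<.005)&(g>135); lo=big(lo)
    P=np.array([onplane(q,a,b,.1935)[:2] for b,a in np.argwhere(lo)])
    print(nm,'lip',rect(P),lo.sum(),'z',np.median(C[lo][:,2]), 'g',np.percentile(g[M&(abs(C[...,2]-.1935)<.005)],[10,50,90]))
    # belt edges on plane .075 : dark pixels
    h=(g<45); d=h&(abs(C[...,2]-.076)<.004)&(C[...,1]>-.26); d=big(d)
    P=np.array([onplane(q,a,b,.075)[:2] for b,a in np.argwhere(d)])
    n=np.array([.04,-.9992]); l=np.array([.9992,.04]); a=P@n; b=P@l
    for lo_,hi in ((.08,.12),(.12,.16),(.16,.2),(.2,.24)):
        k=(a>lo_)&(a<hi); 
        if k.sum()>20: print('  depth',lo_,'lat min/max/mid',np.round([b[k].min(),b[k].max(),(b[k].min()+b[k].max())/2],4))
    print('  front end a',np.percentile(a,.5))
    # posts tops/rim heights
    m=(C[...,1]<-.22)&(C[...,1]>-.34)&(C[...,0]>.36)&(C[...,0]<.66); print('  max z near gate',np.round(np.percentile(C[m][:,2],[90,99,99.9]),4))
G=np.array([.5119,-.276]); print('lat of guess',G@l,'depth',G@n)
E
```

```text
top0 lip (array([ 511.9, -266.7]), array([179.7,  25. ]), np.float32(2.3)) 831 z 0.19446049984464295 g [ 75.33333333 169.33333333 176.        ]
  depth 0.08 lat min/max/mid [0.3891 0.612  0.5005]
  depth 0.12 lat min/max/mid [0.3884 0.6126 0.5005]
  depth 0.16 lat min/max/mid [0.3883 0.6124 0.5003]
  depth 0.2 lat min/max/mid [0.3883 0.6125 0.5004]
  front end a 0.11572115082916212
  max z near gate [0.1949 0.1983 0.2003]
scene0 lip (array([ 511.9, -264.6]), array([132.4,  24.6]), np.float32(2.08)) 356 z 0.19405159944996095 g [ 80.63333333 138.66666667 160.        ]
  depth 0.08 lat min/max/mid [0.3905 0.6118 0.5012]
  depth 0.12 lat min/max/mid [0.3883 0.6129 0.5006]
  depth 0.16 lat min/max/mid [0.3881 0.6126 0.5004]
  depth 0.2 lat min/max/mid [0.388  0.6127 0.5004]
  front end a 0.11461781574870439
  max z near gate [0.1927 0.1973 0.1997]
lat of guess 0.5004504799999999 depth 0.2962552
```

Gate line at about (511.9, −276), lip centre (512, −264.6), yaw 2.3°. All measurements agree. Moving over the belt, then down to just above it.

```bash
python3 -m inch '[{"fingers":-1,"delta_pos":[0,-15,0],"rotation":[0,0,0]},{"fingers":-1,"delta_pos":[0,-40,-3],"rotation":[0,0,0]},{"fingers":-1,"delta_pos":[0,-70,-10],"rotation":[0,0,0]},{"fingers":-1,"delta_pos":[0,-95,-25],"rotation":[0,0,0]},{"fingers":-1,"delta_pos":[0,-113,-40],"rotation":[0,0,0]},{"fingers":-1,"delta_pos":[0,-121.5,-50],"rotation":[0,0,0]},{"fingers":-1,"delta_pos":[0,-121.5,-60],"rotation":[0,0,0]},{"fingers":-1,"delta_pos":[0,-121.5,-65],"rotation":[0,0,0]},{"fingers":-1,"delta_pos":[0,-121.5,-65],"rotation":[0,0,0]},{"fingers":-1,"delta_pos":[0,-121.5,-65],"rotation":[0,0,0]}]'
python3 - <<'E'
from h import *
import pickle
w=snapshot('scene'); save(w['image'][50:250,150:390],'scene8',3.2); pickle.dump(w,open('scene8.pkl','wb'))
o=observe(); print(o['clock'],o['ee_pos'],o['ee_rot'],o['contact_force'],o['gripper_width'])
E
```

```text
clock: 9.35
ee_pos: [0.5078, -0.1666, 0.0757]
ee_rot: [-1.571, 0.001, -1.528]
contact_force: [0.3, -0.1, -2.2]
gripper_width: 0.454
9.4 [ 0.5082259  -0.16695725  0.07625655] [-1.57039170e+00 -2.72909061e-05 -1.52818056e+00] [-0.45484707 -0.72627416 -1.67173942] 0.4490660471223942
```

View pics/scene8.png

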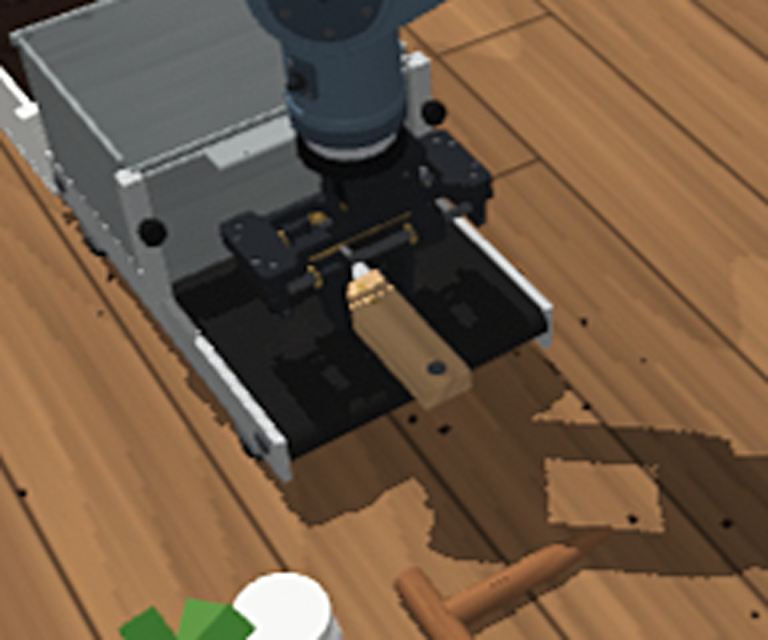

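The gauge is above the belt's mid-width with its handle end toward us. Lowering it onto the belt.

```bash
python3 -m inch '[{"fingers":-1,"delta_pos":[0,0,-2],"rotation":[0,0,0]},{"fingers":-1,"delta_pos":[0,0,-4],"rotation":[0,0,0]},{"fingers":-1,"delta_pos":[0,0,-5],"rotation":[0,0,0]},{"fingers":-1,"delta_pos":[0,0,-5.5],"rotation":[0,0,0]},{"fingers":-1,"delta_pos":[0,0,-6],"rotation":[0,0,0]},{"fingers":-1,"delta_pos":[0,0,-6],"rotation":[0,0,0]}]'
```

```text
clock: 9.9
ee_pos: [0.5079, -0.1681, 0.0699]
ee_rot: [-1.571, -0.0, -1.53]
contact_force: [0.9, 0.2, -1.6]
gripper_width: 0.447
```

```bash
python3 -m inch '[{"fingers":-1,"delta_pos":[0,0,-0.5],"rotation":[0,0,0]},{"fingers":-1,"delta_pos":[0,0,-1],"rotation":[0,0,0]},{"fingers":-1,"delta_pos":[0,0,-1],"rotation":[0,0,0]}]'
```

```text
clock: 10.15
ee_pos: [0.5079, -0.1682, 0.0698]
ee_rot: [-1.571, -0.0, -1.53]
contact_force: [-3.4, 2.1, 7.6]
gripper_width: 0.452
```

Contact with the belt at 7.6 N. Opening.

```bash
python3 -m inch '[{"fingers":0.0,"delta_pos":[0,0,1],"rotation":[0,0,0]},{"fingers":0.5,"delta_pos":[0,0,1],"rotation":[0,0,0]},{"fingers":0.5,"delta_pos":[0,0,1],"rotation":[0,0,0]},{"fingers":0.5,"delta_pos":[0,0,1],"rotation":[0,0,0]},{"fingers":0.5,"delta_pos":[0,0,1],"rotation":[0,0,0]}]'
python3 - <<'E'
from h import *
import pickle
w=snapshot('wrist'); save(w['image'],'wrist9'); pickle.dump(w,open('wrist9.pkl','wb'))
w=snapshot('scene'); save(w['image'][50:250,150:390],'scene9',3.2); pickle.dump(w,open('scene9.pkl','wb'))
o=observe(); print(o['clock'],o['ee_pos'],o['ee_rot'],o['contact_force'],o['gripper_width'])
E
```

```text
clock: 10.57
ee_pos: [0.5078, -0.1681, 0.0697]
ee_rot: [-1.571, 0.0, -1.53]
contact_force: [-1.4, -0.1, 0.3]
gripper_width: 0.746
10.6667 [ 0.50776388 -0.16808773  0.06968929] [-1.57092740e+00  7.20800764e-05 -1.52979884e+00] [-0.09863795 -0.31672187  0.01537907] 0.7534693573154452
```

View pics/wrist9.png

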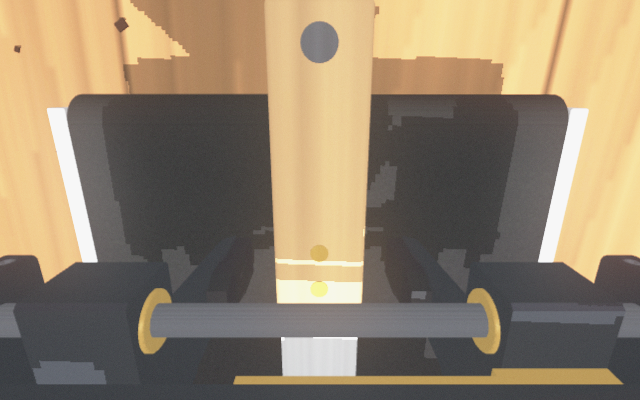

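View pics/scene9.png

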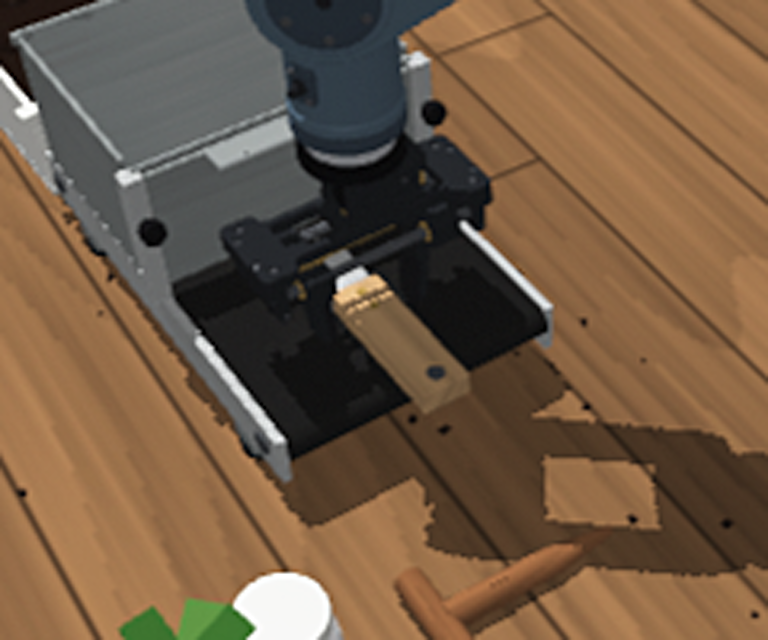

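Gauge lies on the belt, centred (handle mid 319 px; belt edges 75 and 565). Backing the open fingers along the handle to gauge_handle.

```bash
python3 -m inch '[{"fingers":0.5,"delta_pos":[-0.4,10,0],"rotation":[0,0,0]},{"fingers":0.5,"delta_pos":[-1.2,30,0],"rotation":[0,0,0]},{"fingers":0.5,"delta_pos":[-2,50,0],"rotation":[0,0,0]},{"fingers":0.5,"delta_pos":[-2.6,64,0],"rotation":[0,0,0]},{"fingers":0.5,"delta_pos":[-2.8,70,0],"rotation":[0,0,0]},{"fingers":0.5,"delta_pos":[-2.8,70,0],"rotation":[0,0,0]},{"fingers":0.5,"delta_pos":[-2.8,70,0],"rotation":[0,0,0]}]'
python3 - <<'E'
from h import *
import pickle
exec(open('m1.py').read().split('for nm,q')[0])
w=snapshot('wrist'); save(w['image'],'wrist10')
t=snapshot('top'); save(t['image'][120:290,320:560],'top10',3.2); pickle.dump(t,open('top10.pkl','wb'))
w=snapshot('scene'); save(w['image'][50:250,150:390],'scene10',3.2); pickle.dump(w,open('scene10.pkl','wb'))
o=observe(); print(o['clock'],o['ee_pos'],o['ee_rot'],o['contact_force'],o['gripper_width'])
E
```

```text
clock: 11.25
ee_pos: [0.5052, -0.098, 0.07]
ee_rot: [-1.57, -0.001, -1.529]
contact_force: [-0.4, -0.3, 0.4]
gripper_width: 0.747
11.4 [ 0.5052567  -0.09886713  0.06991879] [-1.57044734e+00 -3.73945890e-04 -1.53047013e+00] [-1.18270561  0.47523404  0.27082528] 0.7497053785377517
```

View pics/wrist10.png

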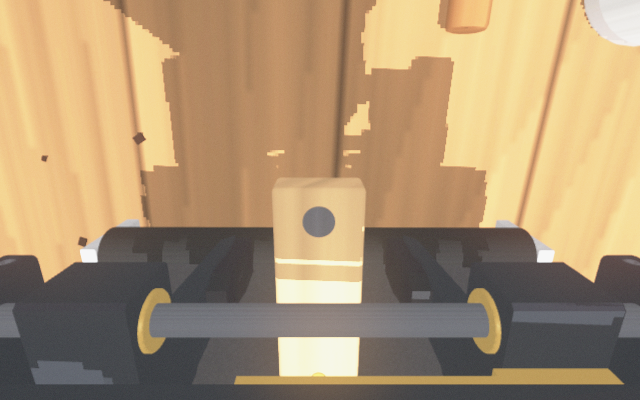

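View pics/scene10.png

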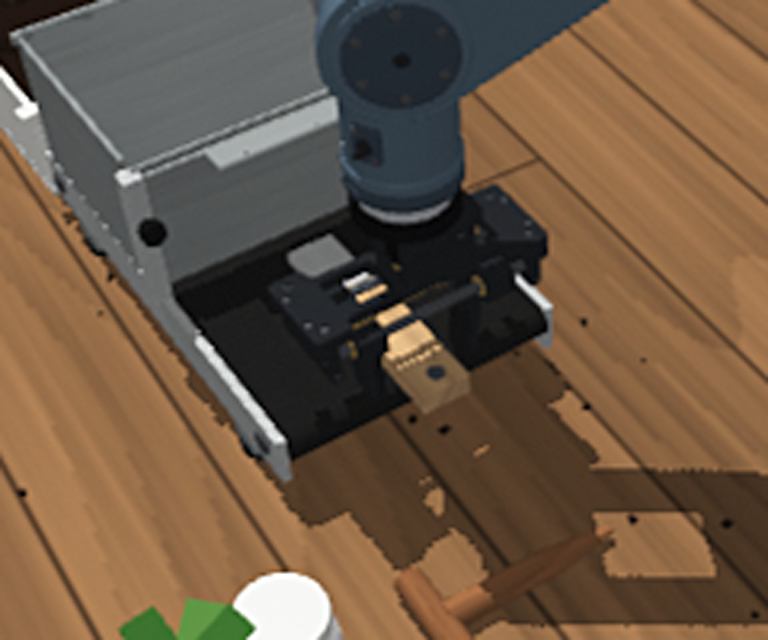

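View pics/top10.png

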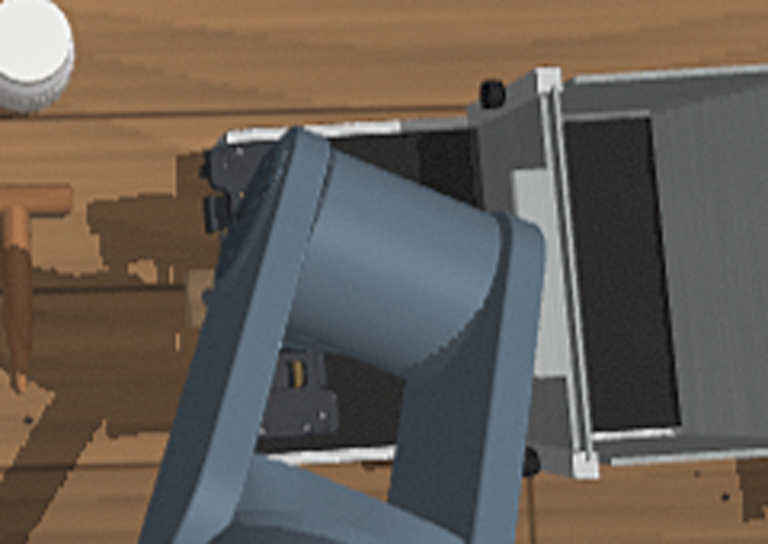

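```bash
python3 - <<'E'
from h import *
import pickle
s=pickle.load(open('scene10.pkl','rb')); C=cloud(s); g=s['image'].astype(int)
save(s['image'][110:150,225:285],'tip10',10)
n=np.array([.04,-.9992]); l=np.array([.9992,.04]); G=np.array([.5119,-.276])
M=np.zeros((400,640),bool); M[115:145,232:268]=1
m=M&(g.mean(-1)>75)&(abs(C[...,2]-.083)<.006)
P=np.array([onplane(s,a,b,.083)[:2] for b,a in np.argwhere(m)])-G
print(m.sum(),'depth rel gate (max=tip)',np.percentile(P@n,[1,50,99,100]),'lat',np.percentile(P@l,[0,2,50,98,100]))
E
```

```text
170 depth rel gate (max=tip) [-0.07392056 -0.03414647  0.00764006  0.00878222] lat [-0.02014864 -0.01893012 -0.00018307  0.02080658  0.02193115]
```

View pics/tip10.png

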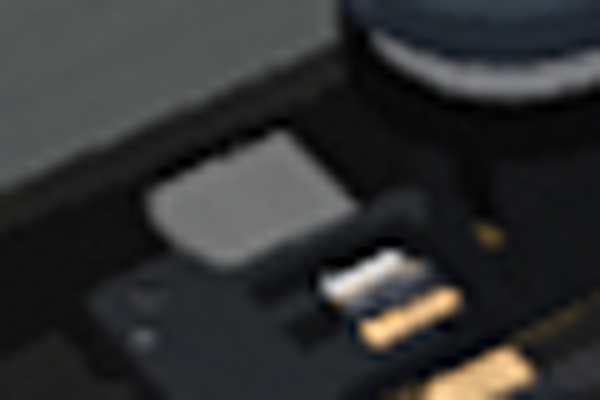

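```bash
python3 - <<'E'
from h import *
import pickle
s=pickle.load(open('scene10.pkl','rb'))
n=np.array([.04,-.9992]); l=np.array([.9992,.04]); G=np.array([.5119,-.276])
for a,b in ((252.8,123.2),(239.8,129.3),(260,131),(247.5,137)):
    P=onplane(s,a,b,.083)[:2]; print(np.round(P,4),'depth',round((P-G)@n,4),'lat',round((P-G)@l,4))
E
```

```text
[ 0.492  -0.2584] depth -0.0184 lat -0.0192
[ 0.5304 -0.2559] depth -0.0193 lat 0.0192
[ 0.4906 -0.2229] depth -0.0539 lat -0.0191
[ 0.5272 -0.2205] depth -0.0548 lat 0.0175
```

Blade tip is about 18.5 mm outside the gate, laterally centred (±19 mm) and square. So about 88 mm to go. Gripping now.

```bash
python3 -m inch '[{"fingers":-1,"delta_pos":[0,0,0],"rotation":[0,0,0]},{"fingers":-1,"delta_pos":[0,0,0],"rotation":[0,0,0]},{"fingers":-1,"delta_pos":[0,0,0],"rotation":[0,0,0]},{"fingers":-1,"delta_pos":[0,0,0],"rotation":[0,0,0]},{"fingers":-1,"delta_pos":[0,0,0],"rotation":[0,0,0]},{"fingers":-1,"delta_pos":[0,0,0],"rotation":[0,0,0]},{"fingers":-1,"delta_pos":[0,0,0],"rotation":[0,0,0]}]' 25
python3 -m inch '[{"fingers":-1,"delta_pos":[0.2,-4,0],"rotation":[0,0,0]},{"fingers":-1,"delta_pos":[0.4,-9,0],"rotation":[0,0,0]},{"fingers":-1,"delta_pos":[0.6,-14,0],"rotation":[0,0,0]},{"fingers":-1,"delta_pos":[0.8,-20,0],"rotation":[0,0,0]},{"fingers":-1,"delta_pos":[1,-26,0],"rotation":[0,0,0]},{"fingers":-1,"delta_pos":[1.2,-30,0],"rotation":[0,0,0]},{"fingers":-1,"delta_pos":[1.2,-30,0],"rotation":[0,0,0]},{"fingers":-1,"delta_pos":[1.2,-30,0],"rotation":[0,0,0]}]'
python3 - <<'E'
from h import *
import pickle
w=snapshot('scene'); save(w['image'][70:220,190:370],'scene11',4); pickle.dump(w,open('scene11.pkl','wb'))
o=observe(); print(o['clock'],o['ee_pos'],o['ee_rot'],o['contact_force'],o['gripper_width'])
E
```

```text
clock: 11.98
ee_pos: [0.505, -0.0982, 0.0698]
ee_rot: [-1.571, -0.0, -1.53]
contact_force: [-0.5, -0.2, -0.7]
gripper_width: 0.452
clock: 12.65
ee_pos: [0.5062, -0.1287, 0.0698]
ee_rot: [-1.571, -0.0, -1.531]
contact_force: [-0.0, -1.4, 0.4]
gripper_width: 0.447
12.7 [ 0.50619032 -0.12843981  0.06979486] [-1.57080777e+00 -2.05935658e-04 -1.53025129e+00] [-0.19739575 -0.90338403 -1.1361892 ] 0.451066528214302
```

View pics/scene11.png

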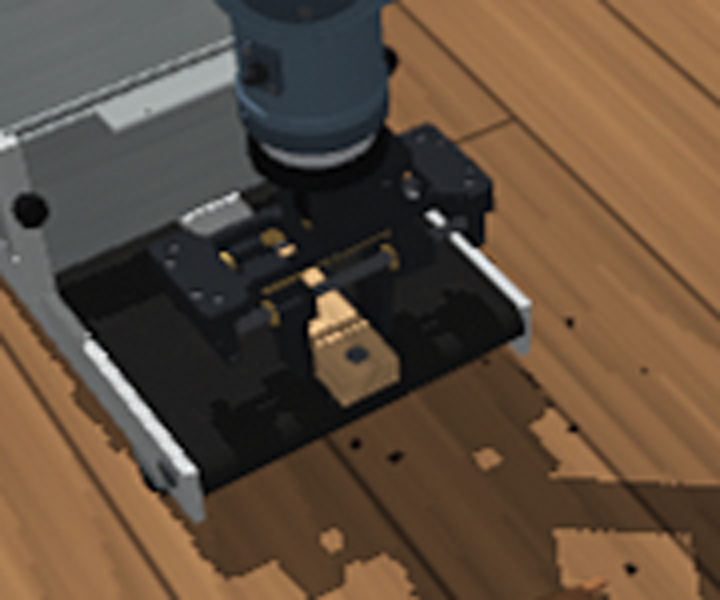

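The blade is under the gate with no resistance. Continuing to just short of contact.

```bash
python3 -m inch '[{"fingers":-1,"delta_pos":[0.2,-5,0],"rotation":[0,0,0]},{"fingers":-1,"delta_pos":[0.5,-12,0],"rotation":[0,0,0]},{"fingers":-1,"delta_pos":[0.8,-20,0],"rotation":[0,0,0]},{"fingers":-1,"delta_pos":[1.1,-28,0],"rotation":[0,0,0]},{"fingers":-1,"delta_pos":[1.4,-36,0],"rotation":[0,0,0]},{"fingers":-1,"delta_pos":[1.7,-43,0],"rotation":[0,0,0]},{"fingers":-1,"delta_pos":[1.9,-48,0],"rotation":[0,0,0]},{"fingers":-1,"delta_pos":[2.0,-51,0],"rotation":[0,0,0]},{"fingers":-1,"delta_pos":[2.0,-51,0],"rotation":[0,0,0]}]'
python3 -m inch '[{"fingers":-1,"delta_pos":[0,-1,0],"rotation":[0,0,0]},{"fingers":-1,"delta_pos":[0.1,-2,0],"rotation":[0,0,0]},{"fingers":-1,"delta_pos":[0.1,-3,0],"rotation":[0,0,0]},{"fingers":-1,"delta_pos":[0.1,-3,0],"rotation":[0,0,0]}]'
```

```text
clock: 13.45
ee_pos: [0.5082, -0.18, 0.0698]
ee_rot: [-1.571, -0.0, -1.531]
contact_force: [-0.4, 0.8, -1.9]
gripper_width: 0.454
clock: 13.78
ee_pos: [0.5083, -0.182, 0.0698]
ee_rot: [-1.571, -0.0, -1.529]
contact_force: [-0.5, -0.3, 0.3]
gripper_width: 0.455
```

```bash
python3 -m inch '[{"fingers":-1,"delta_pos":[0,-1,0],"rotation":[0,0,0]},{"fingers":-1,"delta_pos":[0.1,-2,0],"rotation":[0,0,0]},{"fingers":-1,"delta_pos":[0.1,-2,0],"rotation":[0,0,0]}]'
python3 -m inch '[{"fingers":-1,"delta_pos":[0,-1,0],"rotation":[0,0,0]},{"fingers":-1,"delta_pos":[0,-1,0],"rotation":[0,0,0]}]'
python3 -m inch '[{"fingers":-1,"delta_pos":[0,-1,0],"rotation":[0,0,0]},{"fingers":-1,"delta_pos":[0,-1,0],"rotation":[0,0,0]}]'
```

```text
clock: 14.03
ee_pos: [0.5084, -0.1842, 0.0698]
ee_rot: [-1.571, -0.0, -1.53]
contact_force: [-0.6, -0.6, -0.5]
gripper_width: 0.449
clock: 14.2
ee_pos: [0.5084, -0.1851, 0.0698]
ee_rot: [-1.571, 0.0, -1.53]
contact_force: [-0.5, -0.1, 0.3]
gripper_width: 0.45
clock: 14.37
ee_pos: [0.5084, -0.1852, 0.0698]
ee_rot: [-1.571, 0.002, -1.53]
contact_force: [0.6, 5.1, 1.8]
gripper_width: 0.452
```

Contact is starting. One more small push seats it.

```bash
python3 -m inch '[{"fingers":-1,"delta_pos":[0,-0.5,0],"rotation":[0,0,0]},{"fingers":-1,"delta_pos":[0,-0.5,0],"rotation":[0,0,0]},{"fingers":-1,"delta_pos":[0,-0.5,0],"rotation":[0,0,0]}]'
python3 - <<'E'
from h import *
import pickle
w=snapshot('scene'); save(w['image'][70:220,190:370],'scene12',4); pickle.dump(w,open('scene12.pkl','wb'))
o=observe(); print(o['clock'],o['ee_pos'],o['ee_rot'],o['contact_force'],o['gripper_width'])
E
```

```text
clock: 14.62
ee_pos: [0.5084, -0.1852, 0.0698]
ee_rot: [-1.571, 0.002, -1.53]
contact_force: [-0.0, 6.8, 2.0]
gripper_width: 0.452
14.6667 [ 0.50837893 -0.18515678  0.06978389] [-1.5709979   0.00233705 -1.52968311] [0.83864419 6.30950344 2.69314743] 0.44695042253469636
```

View pics/scene12.png

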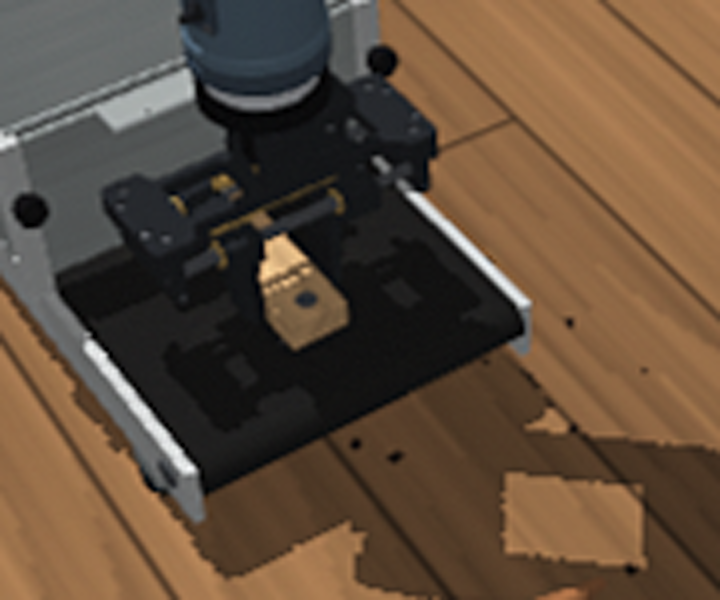

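Shoulder contact is holding at about 6.5 N after 87 mm of travel, against 88 mm predicted. Opening, then rising straight up.

```bash
python3 -m inch '[{"fingers":0.2,"delta_pos":[0,0,0],"rotation":[0,0,0]},{"fingers":0.5,"delta_pos":[0,0,0],"rotation":[0,0,0]},{"fingers":0.5,"delta_pos":[0,0,0],"rotation":[0,0,0]},{"fingers":0.5,"delta_pos":[0,0,0],"rotation":[0,0,0]},{"fingers":0.5,"delta_pos":[0,0,0],"rotation":[0,0,0]},{"fingers":0.5,"delta_pos":[0,0,5],"rotation":[0,0,0]},{"fingers":0.5,"delta_pos":[0,0,20],"rotation":[0,0,0]},{"fingers":0.5,"delta_pos":[0,10,45],"rotation":[0,0,0]},{"fingers":0.5,"delta_pos":[0,30,75],"rotation":[0,0,0]},{"fingers":0.5,"delta_pos":[0,50,100],"rotation":[0,0,0]},{"fingers":0.5,"delta_pos":[0,60,125],"rotation":[0,0,0]},{"fingers":0.5,"delta_pos":[0,60,145],"rotation":[0,0,0]},{"fingers":-1,"delta_pos":[0,60,150],"rotation":[0,0,0]},{"fingers":-1,"delta_pos":[0,60,150],"rotation":[0,0,0]}]'
python3 - <<'E'
from h import *
import pickle
for n in ('scene','wrist','top'):
    w=snapshot(n); save(w['image'],n+'13'); pickle.dump(w,open(n+'13.pkl','wb'))
    if n=='scene': save(w['image'][70:220,190:370],'scene13c',4)
o=observe(); print(o['clock'],o['ee_pos'],o['ee_rot'],o['contact_force'],o['gripper_width'])
E
```

```text
clock: 15.83
ee_pos: [0.5095, -0.1271, 0.2218]
ee_rot: [-1.567, -0.002, -1.53]
contact_force: [-0.3, 0.1, -0.0]
gripper_width: 0.62
15.9833 [ 0.50754679 -0.12660905  0.21816606] [-1.57309697e+00  1.17775588e-03 -1.53048995e+00] [-0.17168339  0.65481434 -0.53241472] 0.4875259985491542
```

View pics/scene13c.png

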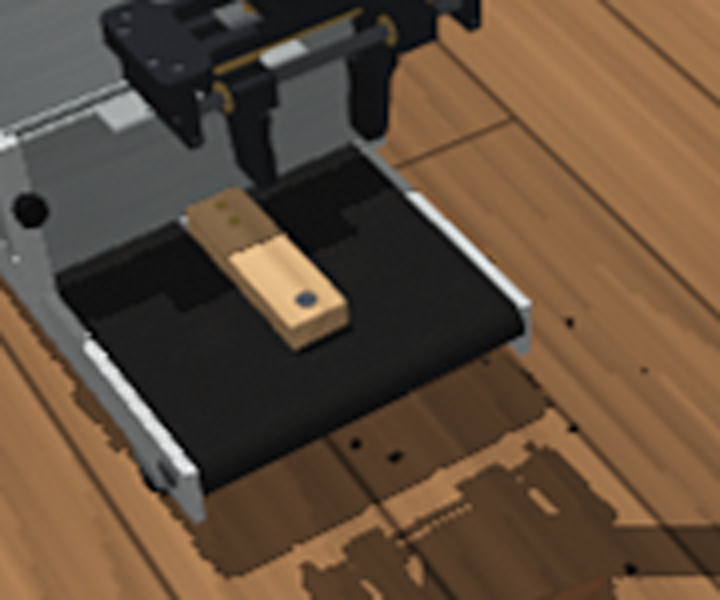

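View pics/wrist13.png

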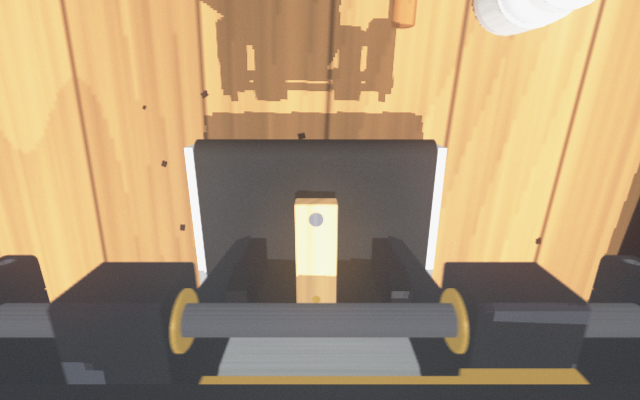

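View pics/top13.png

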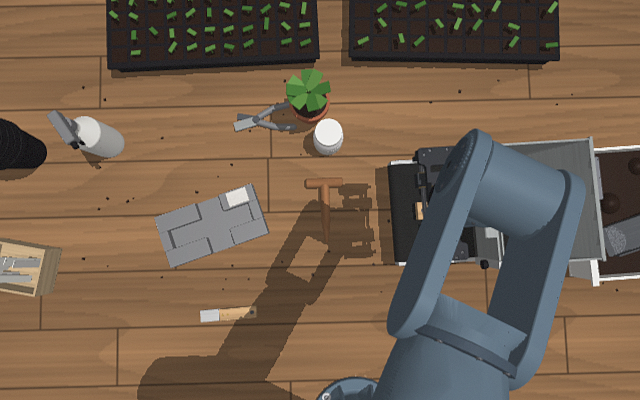

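The gauge lies squarely against the gate. I'll measure how far the shoulder is from the gate face.

```bash
python3 - <<'E'
from h import *
import pickle
exec(open('m1.py').read().split('for nm,q')[0])
s=pickle.load(open('scene13.pkl','rb')); C=cloud(s); h=cv2.cvtColor(s['image'],cv2.COLOR_RGB2HSV).astype(int)
save(s['image'][108:165,225:285],'sh13',10)
n=np.array([.04,-.9992]); l=np.array([.9992,.04]); G=np.array([.5119,-.276])
M=np.zeros((400,640),bool); M[110:160,230:282]=1
m=big(M&(h[...,1]>70)&(abs(C[...,2]-.0955)<.005))
P=np.array([onplane(s,a,b,.095)[:2] for b,a in np.argwhere(m)])
r=rect(P); print(r,m.sum()); Q=P-G
print('depth',np.percentile(Q@n,[0,1,99,100]),'lat',np.percentile(Q@l,[0,1,50,99,100]))
w=pickle.load(open('wrist13.pkl','rb'))
for a,b in ((295.5,199.5),(337.5,199.5)): X=(onplane(w,a,b,.095)[:2]-G); print('rear end w',X@n,X@l)
E
```

```text
(array([ 511.1, -207.5]), array([ 42.8, 135.9]), np.float32(92.31)) 606
depth [-0.13642839 -0.13244011 -0.00255254 -0.00053587] lat [-0.01943375 -0.01892322  0.00196493  0.0217996   0.02339498]
rear end w -0.1353778434391439 -0.018422109108712902
rear end w -0.13541318790857018 0.019352794284579998
```

View pics/sh13.png

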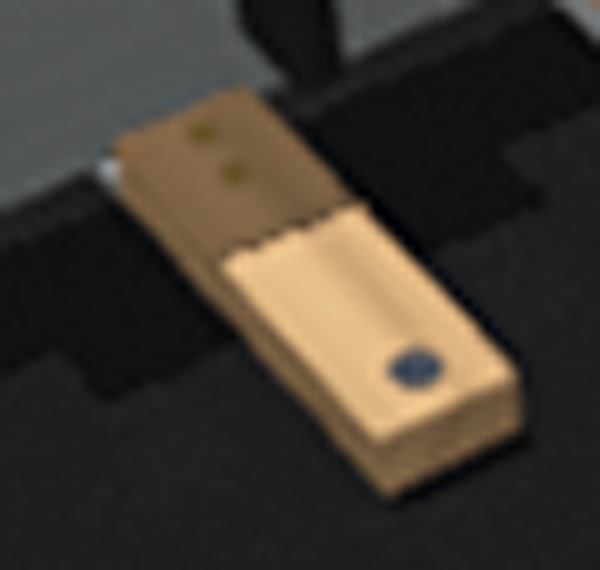

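```bash
python3 - <<'E'
from h import *
import pickle
s=pickle.load(open('scene13.pkl','rb')); C=cloud(s); h=cv2.cvtColor(s['image'],cv2.COLOR_RGB2HSV).astype(int)
n=np.array([.04,-.9992]); G=np.array([.5119,-.276])
for c in (239,242,245,248):
    print(c,[(r,int(h[r,c,1]),round(float((C[r,c,:2]-G)@n)*1000,1),round(float(C[r,c,2])*1000,1)) for r in range(112,126)])
# white pixel
for r in range(122,129): print(r,[(c,int(s['image'][r,c].mean()),round(float((C[r,c,:2]-G)@n)*1000,1),round(float(C[r,c,2])*1000,1)) for c in range(232,240)])
E
```

```text
239 [(112, 9, 1.8, 117.5), (113, 12, 0.5, 115.6), (114, 9, 0.0, 113.1), (115, 9, 0.6, 109.5), (116, 12, 2.6, 104.7), (117, 9, -0.5, 104.4), (118, 12, -1.0, 101.8), (119, 23, 0.9, 97.0), (120, 53, -2.9, 97.5), (121, 109, -2.4, 93.9), (122, 116, -7.9, 96.0), (123, 114, -11.5, 96.2), (124, 112, -15.3, 96.8), (125, 114, -18.1, 96.4)]
242 [(112, 12, 1.3, 114.0), (113, 12, -0.2, 112.3), (114, 9, -0.6, 109.7), (115, 12, -1.1, 107.1), (116, 12, -1.4, 104.3), (117, 15, -1.3, 101.1), (118, 30, 0.9, 96.0), (119, 69, -1.7, 95.4), (120, 109, -4.0, 94.4), (121, 112, -11.6, 98.4), (122, 112, -11.8, 95.6), (123, 114, -15.5, 95.9), (124, 115, -16.7, 94.0), (125, 113, -23.4, 97.3)]
245 [(112, 12, 1.6, 109.8), (113, 9, -0.2, 108.4), (114, 9, 3.0, 102.4), (115, 12, -0.0, 102.1), (116, 15, -0.5, 99.5), (117, 6, 1.2, 94.8), (118, 96, -0.7, 93.4), (119, 117, -6.1, 95.3), (120, 140, -11.4, 97.3), (121, 165, -17.6, 100.1), (122, 126, -17.5, 96.9), (123, 112, -18.8, 95.0), (124, 110, -24.6, 97.5), (125, 111, -28.4, 98.0)]
248 [(112, 9, 0.2, 107.1), (113, 9, 2.1, 102.3), (114, 12, 1.4, 99.8), (115, 18, 0.3, 97
[... 870 characters left out ...]
(234, 63, 9.4, 77.2), (235, 120, 3.6, 81.3), (236, 131, -0.3, 83.5), (237, 97, -8.7, 90.1), (238, 88, -18.3, 97.9), (239, 96, -18.1, 96.4)]
126 [(232, 29, 8.8, 77.4), (233, 21, 9.7, 75.1), (234, 30, 7.9, 75.4), (235, 68, 2.3, 79.3), (236, 96, 3.4, 76.9), (237, 97, -10.3, 88.6), (238, 87, -12.9, 89.7), (239, 90, -20.9, 95.9)]
127 [(232, 27, 7.4, 75.5), (233, 28, 4.7, 76.7), (234, 25, 4.2, 75.8), (235, 33, 0.5, 77.9), (236, 62, -0.9, 77.8), (237, 89, -6.3, 81.6), (238, 93, -12.4, 86.0), (239, 89, -18.9, 90.9)]
128 [(232, 30, 3.7, 75.8), (233, 29, 0.4, 77.6), (234, 30, 1.4, 75.3), (235, 22, -1.5, 76.6), (236, 22, -2.9, 76.6), (237, 53, -3.0, 75.3), (238, 87, -9.4, 80.0), (239, 95, -16.4, 85.4)]
```

Wood begins exactly where the gate face reads z ≈ 95 mm, so the shoulder is against the gate to within measurement. Next, the closed fingers go over the lip centre at (512, −265).

```bash
python3 -m inch '[{"fingers":-1,"delta_pos":[0,0,2],"rotation":[0,0,0]},{"fingers":-1,"delta_pos":[0,0,2],"rotation":[0,0,0]},{"fingers":-1,"delta_pos":[0,0,2],"rotation":[0,0,0]},{"fingers":-1,"delta_pos":[0,0,2],"rotation":[0,0,0]},{"fingers":-1,"delta_pos":[1,-20,2],"rotation":[0,0,0]},{"fingers":-1,"delta_pos":[2,-50,2],"rotation":[0,0,0]},{"fingers":-1,"delta_pos":[3,-80,2],"rotation":[0,0,0]},{"fingers":-1,"delta_pos":[4,-110,2],"rotation":[0,0,0]},{"fingers":-1,"delta_pos":[4,-130,2],"rotation":[0,0,0]},{"fingers":-1,"delta_pos":[4,-138,2],"rotation":[0,0,0]},{"fingers":-1,"delta_pos":[4,-138,2],"rotation":[0,0,0]},{"fingers":-1,"delta_pos":[4,-138,2],"rotation":[0,0,0]}]'
python3 - <<'E'
from h import *
import pickle
for n in ('wrist','scene'):
    w=snapshot(n); save(w['image'],n+'14'); pickle.dump(w,open(n+'14.pkl','wb'))
    if n=='scene': save(w['image'][20:200,160:360],'scene14c',3.5)
o=observe(); print(o['clock'],o['ee_pos'],o['ee_rot'],o['contact_force'],o['gripper_width'])
E
```

```text
clock: 16.98
ee_pos: [0.5122, -0.264, 0.2214]
ee_rot: [-1.571, 0.001, -1.53]
contact_force: [0.7, 0.1, -0.1]
gripper_width: 0.002
17.0833 [ 0.51242319 -0.26318293  0.22162648] [-1.57111342e+00  7.84733917e-04 -1.52872736e+00] [ 0.95139862 -0.28246835 -0.57294374] 0.0060054101487159025
```

View pics/wrist14.png

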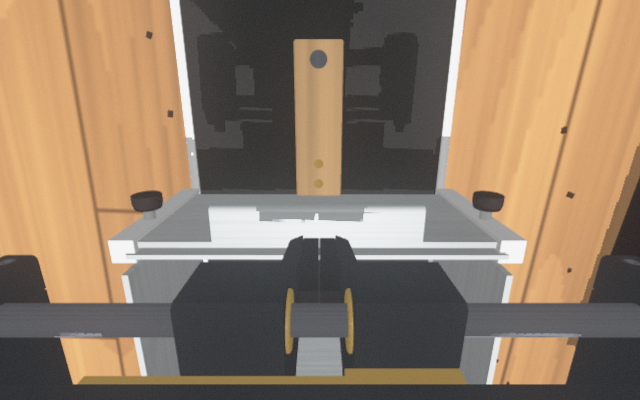

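View pics/scene14c.png

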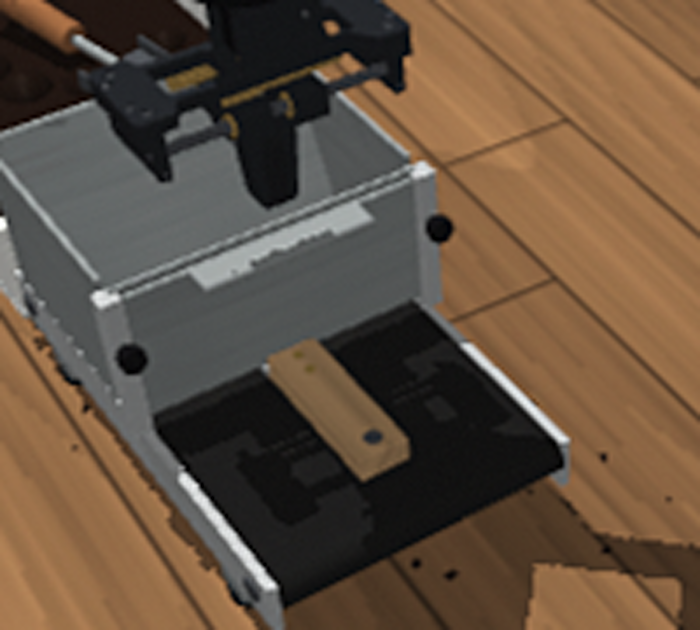

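```bash
python3 - <<'E'
from h import *
import pickle
s=pickle.load(open('scene14.pkl','rb')); w=pickle.load(open('wrist14.pkl','rb'))
print('scene tip expected',pix(s,[.5122,-.264,.2315]),pix(s,[.5122,-.255,.2315]),'lip',pix(s,[.512,-.264,.194]))
C=cloud(s); print('depth at tip px',np.round(C[74:79,237],4))
W=cloud(w); 
for r in range(228,250,3): print(r,np.round(W[r,[300,312,326,338]],3).tolist())
D=W; m=(abs(D[...,2]-.194)<.003)&(D[...,1]>-.30)&(D[...,1]<-.24)&(abs(D[...,0]-.512)<.08); v,u=np.nonzero(m); print('lip rows',v.min(),v.max(),'y',np.round(np.percentile(D[m][:,1],[2,98]),4))
E
```

```text
scene tip expected [237.41232392  75.96433746] [239.21566458  77.98018824] lip [239.48166228  89.26289692]
depth at tip px [[ 0.5157 -0.256   0.2431]
 [ 0.5161 -0.2558  0.2406]
 [ 0.5174 -0.2535  0.2398]
 [ 0.5176 -0.254   0.2369]
 [ 0.5174 -0.2553  0.2333]]
228 [[0.501, -0.266, 0.192], [0.508, -0.265, 0.192], [0.516, -0.265, 0.192], [0.524, -0.265, 0.192]]
231 [[0.501, -0.268, 0.192], [0.508, -0.267, 0.192], [0.516, -0.267, 0.192], [0.524, -0.266, 0.193]]
234 [[0.501, -0.269, 0.193], [0.508, -0.269, 0.192], [0.517, -0.269, 0.192], [0.524, -0.269, 0.192]]
237 [[0.503, -0.253, 0.234], [0.508, -0.271, 0.193], [0.517, -0.271, 0.192], [0.521, -0.252, 0.232]]
240 [[0.503, -0.253, 0.236], [0.508, -0.254, 0.233], [0.515, -0.254, 0.233], [0.52, -0.252, 0.238]]
243 [[0.503, -0.253, 0.239], [0.508, -0.254, 0.236], [0.515, -0.254, 0.236], [0.52, -0.252, 0.241]]
246 [[0.503, -0.253, 0.242], [0.508, -0.255, 0.238], [0.515, -0.254, 0.24], [0.52, -0.253, 0.242]]
249 [[0.503, -0.253, 0.246], [0.508, -0.255, 0.242], [0.515, -0.253, 0.244], [0.52, -0.252, 0.245]]
lip rows 205 259 y [-0.2855 -0.2514]
```

Fingertips are at z ≈ 0.232, directly over the lip (y −0.254 to −0.272), and the lip top is at about 0.1925. Lowering to just above the lip, then pressing in small steps.

```bash
python3 -m inch '[{"fingers":-1,"delta_pos":[0,0,-12],"rotation":[0,0,0]},{"fingers":-1,"delta_pos":[0,0,-24],"rotation":[0,0,0]},{"fingers":-1,"delta_pos":[0,0,-32],"rotation":[0,0,0]},{"fingers":-1,"delta_pos":[0,0,-36],"rotation":[0,0,0]},{"fingers":-1,"delta_pos":[0,0,-36],"rotation":[0,0,0]},{"fingers":-1,"delta_pos":[0,0,-36],"rotation":[0,0,0]}]'
python3 -m inch '[{"fingers":-1,"delta_pos":[0,0,-1],"rotation":[0,0,0]},{"fingers":-1,"delta_pos":[0,0,-2],"rotation":[0,0,0]},{"fingers":-1,"delta_pos":[0,0,-2],"rotation":[0,0,0]}]'
python3 -m inch '[{"fingers":-1,"delta_pos":[0,0,-1],"rotation":[0,0,0]},{"fingers":-1,"delta_pos":[0,0,-2],"rotation":[0,0,0]},{"fingers":-1,"delta_pos":[0,0,-2],"rotation":[0,0,0]}]'
```

```text
clock: 17.58
ee_pos: [0.5123, -0.2643, 0.1853]
ee_rot: [-1.571, 0.001, -1.53]
contact_force: [0.4, 0.1, 0.8]
gripper_width: 0.003
clock: 17.83
ee_pos: [0.5125, -0.2648, 0.184]
ee_rot: [-1.57, -0.0, -1.53]
contact_force: [0.4, 0.1, -0.5]
gripper_width: 0.002
clock: 18.08
ee_pos: [0.5126, -0.2648, 0.1822]
ee_rot: [-1.57, -0.001, -1.53]
contact_force: [0.1, -0.6, 1.7]
gripper_width: 0.004
```

```bash
for i in 1 2 3; do python3 -m inch '[{"fingers":-1,"delta_pos":[0,0,-0.5],"rotation":[0,0,0]},{"fingers":-1,"delta_pos":[0,0,-1],"rotation":[0,0,0]},{"fingers":-1,"delta_pos":[0,0,-1],"rotation":[0,0,0]}]' | egrep 'ee_pos|force'; done
```

```text
ee_pos: [0.5126, -0.2648, 0.1811]
contact_force: [-0.2, -0.4, 3.6]
ee_pos: [0.5126, -0.2648, 0.1799]
contact_force: [0.1, -1.3, 3.5]
ee_pos: [0.5126, -0.2648, 0.1788]
contact_force: [0.3, -1.0, 3.3]
```

The gate is sliding at about 3.5 N. Continuing until it stops on the blade.

```bash
python3 -m inch '[{"fingers":-1,"delta_pos":[0,0,-0.5],"rotation":[0,0,0]},{"fingers":-1,"delta_pos":[0,0,-1],"rotation":[0,0,0]},{"fingers":-1,"delta_pos":[0,0,-1],"rotation":[0,0,0]}]' | egrep 'ee_pos|force'; python3 -m inch '[{"fingers":-1,"delta_pos":[0,0,-0.5],"rotation":[0,0,0]},{"fingers":-1,"delta_pos":[0,0,-1],"rotation":[0,0,0]},{"fingers":-1,"delta_pos":[0,0,-1],"rotation":[0,0,0]}]' | egrep 'ee_pos|force'
```

```text
ee_pos: [0.5126, -0.2648, 0.1785]
contact_force: [-0.6, -0.3, 8.1]
ee_pos: [0.5126, -0.2648, 0.1785]
contact_force: [-3.1, 1.5, 12.3]
```

The gate has stopped at z 0.1785 while the force climbs to 12 N, so it rests on the blade. Lifting clear and moving aside to look.

```bash
python3 -m inch '[{"fingers":-1,"delta_pos":[0,0,3],"rotation":[0,0,0]},{"fingers":-1,"delta_pos":[0,0,15],"rotation":[0,0,0]},{"fingers":-1,"delta_pos":[0,0,40],"rotation":[0,0,0]},{"fingers":-1,"delta_pos":[0,0,70],"rotation":[0,0,0]},{"fingers":-1,"delta_pos":[-10,0,100],"rotation":[0,0,0]},{"fingers":-1,"delta_pos":[-30,0,130],"rotation":[0,0,0]},{"fingers":-1,"delta_pos":[-60,0,150],"rotation":[0,0,0]},{"fingers":-1,"delta_pos":[-90,0,150],"rotation":[0,0,0]},{"fingers":-1,"delta_pos":[-120,0,150],"rotation":[0,0,0]},{"fingers":-1,"delta_pos":[-140,0,150],"rotation":[0,0,0]},{"fingers":-1,"delta_pos":[-140,0,150],"rotation":[0,0,0]},{"fingers":-1,"delta_pos":[-140,0,150],"rotation":[0,0,0]}]'
python3 - <<'E'
from h import *
import pickle
exec(open('m1.py').read().split('for nm,q')[0])
n=np.array([.04,-.9992]); l=np.array([.9992,.04]); G=np.array([.5119,-.276])
for nm in ('scene','top'):
    q=snapshot(nm); save(q['image'],nm+'15'); pickle.dump(q,open(nm+'15.pkl','wb'))
    if nm=='scene': save(q['image'][20:200,160:360],'scene15c',3.5)
    C=cloud(q); g=q['image'].mean(-1); h=cv2.cvtColor(q['image'],cv2.COLOR_RGB2HSV).astype(int)
    a=(C[...,:2]-G)@n; b=(C[...,:2]-G)@l
    m=(a>-.021)&(a<-.006)&(abs(b)<.06)&(C[...,2]>.17)&(C[...,2]<.21); print(nm,'lip z',np.median(C[m][:,2]) if m.sum() else None,m.sum())
    q0=pickle.load(open(nm+'0.pkl','rb')); C0=cloud(q0); a0=(C0[...,:2]-G)@n; b0=(C0[...,:2]-G)@l
    m0=(a0>-.021)&(a0<-.006)&(abs(b0)<.06)&(C0[...,2]>.17)&(C0[...,2]<.21); print('   before',np.median(C0[m0][:,2]))
    m=(h[...,1]>70)&(abs(C[...,2]-.0955)<.006)&(a<.003)&(a>-.17)&(abs(b)<.05)
    if m.sum()>100:
        m=big(m); P=np.array([onplane(q,u,v,.095)[:2] for v,u in np.argwhere(m)]); Q=P-G; print('  handle',rect(P),'depth',np.percentile(Q@n,[1,99]),'lat',np.percentile(Q@l,[1,99]))
o=observe(); print(o['clock'],o['ee_pos'],o['contact_force'])
E
```

```text
clock: 20.33
ee_pos: [0.372, -0.2645, 0.3272]
ee_rot: [-1.57, -0.0, -1.531]
contact_force: [0.4, -1.2, 0.5]
gripper_width: 0.007
scene lip z 0.18908941172692917 221
   before 0.1941099675368817
  handle (array([ 511.4, -207.6]), array([ 43.3, 135.4]), np.float32(92.31)) depth [-0.13366142 -0.00285084] lat [-0.01891994  0.02189272]
top lip z 0.18969077910325083 435
   before 0.19456185233692314
  handle (array([ 510.6, -209.9]), array([ 40. , 131.1]), np.float32(92.54)) depth [-0.13028966 -0.00154851] lat [-0.0180002   0.02078287]
20.4333 [ 0.37294197 -0.26456523  0.32692714] [-0.30460446  0.08208452 -0.19239585]
```

View pics/scene15c.png

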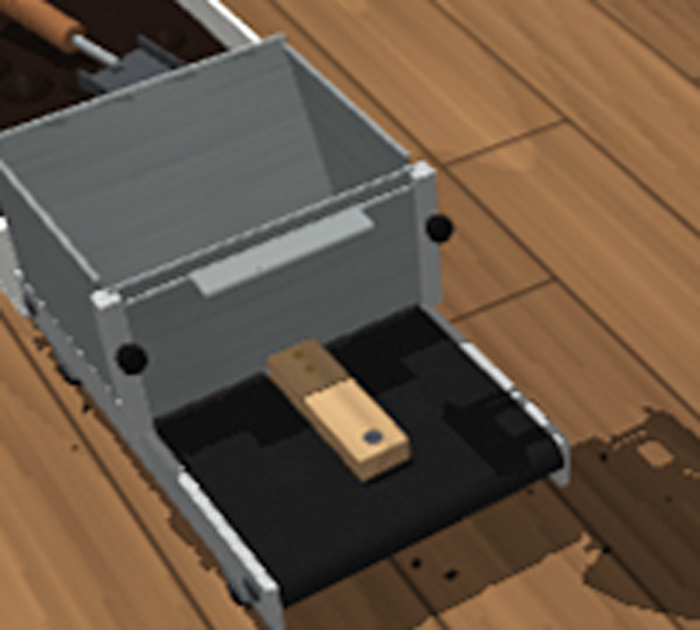

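View pics/top15.png

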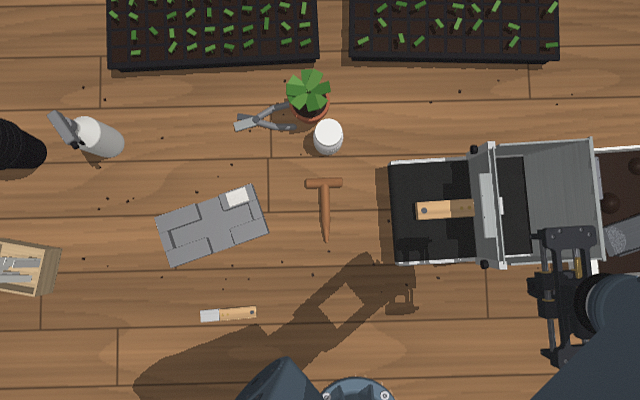

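The scene and top pictures show the handle flush at the gate, square (92.4° against the gate normal at 92.3°) and centred to about 1.5 mm. The lip has dropped about 5 mm to 0.189. The bystanders haven't moved and the robot is clear. Handing in.

```bash
python3 -c "
from plant import *
print(close_job())"
```

```text
the job is handed in; nothing more can be done
None
```

The gate is set on the gauge blade and the job is handed in, at about 20.4 s of the 58 s allowed. I took the larger gauge from the case, set it down on the belt and re-gripped it at `gauge_handle`. I then slid the blade under the gate until the shoulder met it (about 6.5 N) and pressed the lip down until the gate stopped on the blade (12 N).

**Last checks:**
- **Gate height:** The lip dropped about 5 mm and reads 0.189–0.190 m, against 0.188 expected for the 8 mm blade. The starting height also read about 1 mm high in the same cameras.
- **Gauge position:** It lies square to the gate within about 0.3° and is centred within about 1.5 mm.
- **Surroundings:** In the pictures the bystanders have not moved, and the robot is clear of everything.

**Disagreements:**
- **Fingertips:** They sit about 10 mm behind the reported TCP, not 25 mm ahead as described. My first grasp in the case therefore closed on air above the gauge, with no contact. I corrected for this by camera.
- **Shoulder to gate:** The cameras differ on this distance. The top view reads about 0–1.5 mm and the scene view about 3 mm, within their calibration error. The force stop and the depth at the shoulder's edge both indicate contact.

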